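Fetch the pellet die from behind the bottles in the kit tray

ROBOT

A 6-joint arm with a two-finger parallel gripper is mounted at the origin on a cart in front of the work surface, level with it; the furniture and walls round the work are solid. World frame = base frame: x ahead of the robot, y to its left, z up, the work surface at z = 0. Lengths are in m, angles in rad, forces in N, time in s.
With the tool pointing down it reaches from about 0.25 to 0.725 m from the base axis. Payload 4 kg.
Tool frame: the origin (TCP) lies at the very end of the fingers, on their centre line; the grasp point (between the pads) lies 19 mm behind it; z points along the fingers, y is the line along which they close (so a half turn about z gives the same grasp; the last joint's range is limited). The gripper opens to 85 mm and grips with 20 to 120 N. Pads are 22 mm wide; open, the fingers measure 114 mm over their backs; the gripper's body (76 mm by 85 mm) begins 54 mm behind the grasp point. The pads swing forward as they close: fully open they stand 13 mm farther back than shut.
Start: joints at [-1.163, 0.241, 0.005, 1.335, 0, 1.571], TCP at [0.198, -0.459, 0.231] pointing down, gripper open.
Joint ranges: [-2.72, 2.72], [-1.05, 1.87], [-1.09, 1.28], [-1.99, 2.15], [-1.42, 1.44], [-3.14, 3.14]. Speed limits (rad/s): [2.79, 2.79, 3.14, 3.14, 3.14, 3.14].

INTERFACE

Orientations are given as a unit quaternion [x, y, z, w].
In Python, from workcell import telemetry, vision, workorder gives the robot as it stands.
- The arm moves only by the shell command python3 -m inch 'ROWS'. ROWS is JSON, a list of rows, each a list of 3 entries, a list of its own where there are three numbers: the turn, a rotation vector about the tool's x, y, z scaled (see below), then the shift along the tool's x, y, z scaled (see below), then the closure, from -1 (fully open) to 1 (shut). A call has 1 to 10 rows; each row shifts and turns the commanded pose from where the row before left it, along the tool's axes as they then stand; what a row does not reach is not made up. The controller multiplies each number of a shift by 0.3 m and each number of a turn by 360 degrees. A row lasts 1/12 s, in which the tool goes at most 41.7 mm and 7.16 degrees, less where a joint would pass 70% of its speed; a pose out of reach is approached as far as the arm can. A call with a number of a shift or a turn outside -1 to 1 is refused whole. A call with a gripper value outside its range is refused whole. The fingers move at their own pace and stop on an object; the grip force is fixed at half the most. Time passes only in rows, so rows that do not move let the fingers close. It gives the time, the measured TCP pose, the force, the opening and the grip force at its end, in the units of the state.
- telemetry.get_obs(): the state, without advancing time (a new reading comes with each control period).
- vision.camera(name): name is "scene" or "top"; returns a dict with "img" (400x640x3 uint8, red, green, blue), "fov_y" (degrees; the focal length in pixels is half the picture's height over the tangent of half this angle, whatever the lens; pixels are square), "cx", "cy" (the principal point, pixels), "pose" (4x4, takes a point from camera to world coordinates). Camera axes: x right, y up, looking along -z (the intrinsics and any distortion apply to the point x, -y, -z); pixel columns grow to the right and rows downward; lengths in m; the calibration is good to about 2 mm. A picture is of the moment at which its call begins. There is no depth.
- workorder.job_done(): hands the job in; it is judged then, once.
The state is a dict: "clock": time; "joint_pos": joint angles; "joint_vel": joint speeds; "tau": joint torques, N m; "eef_pos": TCP position; "tool_rot": TCP orientation; "ft_force": force on the tool from outside, world axes, zero at the start; "ft_torque": the same for the moment, N m; "grip_width": finger opening in m; "grasp_force": force on a finger pad.
Only numpy, scipy, OpenCV 4.12 (cv2) and the standard library are available. Lean on these libraries where they do the work, as an engineer would, in place of code of your own. Each camera call takes 0.05 s, during which the arm holds its last target. There are 200 camera calls.

TASK

The steel pellet die is boxed in at the back of the white kit tray: first clear the large amber bottle, the powder jar and the small brown bottle out of the front compartments and stand them upright on the grey mat, leaving the die alone until all three are there. Then set the die on the loading plate, down inside its centring ring, and only after that put the three back, each upright in the same compartment it came from. Do not tip anything over, and leave the beaker where it is.

Things in the scene. Friction and masses are not known exactly. Their poses are not given: they have to be found in the camera images.
- kit_tray: Open white plastic tray, 158 (x) x 274 (y) x 18 mm, fixed; origin under its centre, -x its front (to the robot). Floor 4 mm up, walls 4 mm thick, 18 mm high; a lip juts 11 mm at each short end. Three front compartments, 86 x 86 mm inside, centred at x = -32, y = -90, 0, +90 mm; behind them one bay 60 mm deep, centred at x = +45 mm: the die, and a fixed plunger at its -y end.
- mat: Flat grey bench mat, 160 (x) x 240 (y) x 3 mm, fixed, left of the tray, next to it or beyond the loading plate; origin under its centre, axes along its edges; top 3 mm up. Behind mat and plate stands a spectrometer: outer rim from about world x = 0.54 m, 74 mm high; housing from x = 0.59 m, 0.21 m high: carry things past it on the robot's side.
- loading_plate: Loading plate for the die, fixed, next to the tray or beyond the mat: round steel base 108 mm across and 10 mm thick, with an upright metal centring ring on top, 8 mm high, bore 58 mm at the foot widening to 65 mm at the mouth (outside 77 mm at the mouth); origin at the centre of the underside, z up.
- ring_centre (a point): Centre of the floor inside the centring ring, 10 mm above the bench; the die's foot rests here, 8 mm below the ring's mouth.
- amber_bottle: Large dark brown glass bottle with a blue cap (does not turn), 147 mm high, loose, 0.36 kg; body 70 mm across up to 100 mm, neck 32 mm, cap 36 mm across from 126 to 147 mm; grasp the cap from above. Origin at the centre of the underside, z up. In one of the three front compartments.
- powder_jar: White plastic jar with a white lid and a green band, 83 mm high, loose, 0.16 kg; body 62 mm across up to 65 mm, lid 58 mm across from 65 to 83 mm; grasp it near the top. Origin at the centre of the underside, z up. Stands in one of the three front compartments (like things elsewhere on the bench are not meant).
- small_bottle: Small brown glass bottle with a white label and a black cap, 108 mm high, loose, 0.11 kg; body 42 mm across up to 62 mm, shoulder narrowing to a 20 mm neck at 84 mm, cap 21 mm across from 92 to 108 mm; grasp the cap or the body. Origin at the centre of the underside, z up. Stands in one of the three front compartments.
- die: Steel pellet die, a cylinder 52 mm across, 52 mm high, with a thin brass nipple sticking out low at one side, loose, 0.62 kg; in the tray's rear bay, nipple towards the tray's -y within 0.15 rad. Origin on the underside, 9 mm off the axis; body -y is the nipple's direction (tip 44 mm from the axis). Grasp the cylinder across body x, clear of the nipple: from the tray's front and back.
- die_axis (a point): Centre of the die cylinder's round foot (on its axis, at the underside); axes as those of the die.
- beaker_b: Small clear glass beaker, 45 mm across and 57 mm high, loose, standing on the bench at the far left; not to be disturbed. Origin at the centre of the underside.

How it is judged:
On the way, in this order (a step that is already met when the one before it is completed fails the run):
1. amber bottle, powder jar and small bottle all stand upright on the mat, the die still in the tray (x of amber_bottle in the frame of mat between -0.08 and 0.08 m and y of amber_bottle in the frame of mat between -0.12 and 0.12 m and z of amber_bottle in the frame of mat between -0.002 and 0.007 m and angle between each of amber_bottle, powder_jar, small_bottle's own z axis and vertical below 0.1 rad and x of powder_jar in the frame of mat between -0.08 and 0.08 m and y of powder_jar in the frame of mat between -0.12 and 0.12 m and z of powder_jar in the frame of mat between -0.002 and 0.007 m and x of small_bottle in the frame of mat between -0.08 and 0.08 m and y of small_bottle in the frame of mat between -0.12 and 0.12 m and z of small_bottle in the frame of mat between -0.002 and 0.007 m and distance of die_axis from where it was at the start of the episode below 0.02 m), for 0.2 s.
2. the die stands inside the centring ring, the three still on the mat (horizontal distance between die_axis and ring_centre below 0.006 m and z of die_axis in the frame of ring_centre between -0.003 and 0.003 m and angle between die_axis's own z axis and vertical below 0.05 rad and x of amber_bottle in the frame of mat between -0.08 and 0.08 m and y of amber_bottle in the frame of mat between -0.12 and 0.12 m and z of amber_bottle in the frame of mat between -0.002 and 0.007 m and angle between each of amber_bottle, powder_jar, small_bottle's own z axis and vertical below 0.1 rad and x of powder_jar in the frame of mat between -0.08 and 0.08 m and y of powder_jar in the frame of mat between -0.12 and 0.12 m and z of powder_jar in the frame of mat between -0.002 and 0.007 m and x of small_bottle in the frame of mat between -0.08 and 0.08 m and y of small_bottle in the frame of mat between -0.12 and 0.12 m and z of small_bottle in the frame of mat between -0.002 and 0.007 m), for 0.2 s.
At the end, for the whole second after the job is handed in: Die on the floor of the centring ring (axis within 6 mm, foot height within 3 mm, upright within 0.05 rad); bottle, jar and small bottle each on the tray floor in their own compartment (within 40 mm of their start, upright within 0.08 rad); all at rest (horizontal distance between die_axis and ring_centre below 0.006 m and z of die_axis in the frame of ring_centre between -0.003 and 0.003 m and angle between die_axis's own z axis and vertical below 0.05 rad and distance of each of amber_bottle, powder_jar, small_bottle from where it was at the start of the episode below 0.04 m and z of amber_bottle in the frame of kit_tray between 0.001 and 0.008 m and angle between each of amber_bottle, powder_jar, small_bottle's own z axis and vertical below 0.08 rad and linear speed of each of amber_bottle, powder_jar, small_bottle, die below 0.02 m/s and z of powder_jar in the frame of kit_tray between 0.001 and 0.008 m and z of small_bottle in the frame of kit_tray between 0.001 and 0.008 m); the robot touches nothing.
It fails at once if the die is shifted more than 20 mm before the three stand on the mat (distance of die_axis from where it was at the start of the episode above 0.02 m and distance of any of amber_bottle, powder_jar, small_bottle from where it was at the start of the episode below 0.04 m and not (horizontal distance between die_axis and ring_centre below 0.006 m and z of die_axis in the frame of ring_centre between -0.003 and 0.003 m and angle between die_axis's own z axis and vertical below 0.05 rad)).
It fails at once if a bottle, the jar or the die is tipped by more than 0.6 rad (angle between any of amber_bottle, powder_jar, small_bottle, die's own z axis and vertical above 0.6 rad).
It fails at once if the beaker is shifted more than 20 mm or tipped (distance of beaker_b from where it was at the start of the episode above 0.02 m or angle between beaker_b's own z axis and vertical above 0.3 rad).
It also fails if it takes over 152 s, if anything falls off the work surface, if the arm or the gripper's body presses on something with over 40 N, if the wrist force passes 120 N, or if a joint passes its speed limit or range.

## Working session

There is one attempt and no reset: what is moved stays moved. The work goes in short steps, Python scripts to look and compute and a shell command to move; the robot and the scene stay as the last step left them, time stands still between calls to the robot, and variables do not carry over. Pictures are saved under pics/ and viewed, at most 14 in all, crops included, and the job is handed in when it is done.

```bash
ls; mkdir -p pics; python3 - <<'E'
from workcell import telemetry, vision
import cv2,json
o=telemetry.get_obs();print(o)
for n in("scene","top"):
    c=vision.camera(n);cv2.imwrite(f"pics/{n}0.png",c["img"][:,:,::-1]);print(n,{k:v for k,v in c.items() if k!="img"})
E
```

```text
pics
{'clock': 0.0, 'joint_pos': array([-1.16300861e+00,  2.41408744e-01,  3.73189889e-03,  1.33519546e+00,
        9.28527067e-06,  1.57078745e+00]), 'joint_vel': array([-0.00146282, -0.00019622, -0.00120086, -0.0001715 ,  0.00083431,
       -0.00151815]), 'tau': array([ 1.25737912e-03, -3.72321582e+01,  2.52406722e+01,  1.70483440e-02,
        2.83434902e-04, -7.44197024e-06]), 'eef_pos': array([ 0.19804372, -0.45842368,  0.230418  ]), 'tool_rot': array([ 9.79284134e-01,  2.02488288e-01, -2.05625091e-04, -1.01742786e-03]), 'ft_force': array([ 0.44331217, -0.36681243, -0.11020006]), 'ft_torque': array([-0.0144793 ,  0.02739199, -0.03853119]), 'grasp_force': 0.0, 'grip_width': 0.08528846770195968}
scene {'fov_y': 48.153651954010456, 'cx': 320.4046870110937, 'cy': 195.09334098176433, 'pose': array([[ 0.86820585,  0.18360377, -0.46098618, -0.15558273],
       [-0.49562909,  0.36559366, -0.78784077, -1.12650304],
       [ 0.02388309,  0.91248613,  0.40840992,  0.66102842],
       [ 0.        ,  0.        ,  0.        ,  1.        ]])}
top {'fov_y': 54.70413991665217, 'cx': 324.51724316875396, 'cy': 202.55629899396627, 'pose': array([[-0.00963067,  0.98532982, -0.17038894,  0.31028928],
       [-0.99984075, -0.01204891, -0.0131641 ,  0.04025266],
       [-0.01502399,  0.17023503,  0.98528895,  1.26600862],
       [ 0.        ,  0.        ,  0.        ,  1.        ]])}
```

View pics/scene0.png

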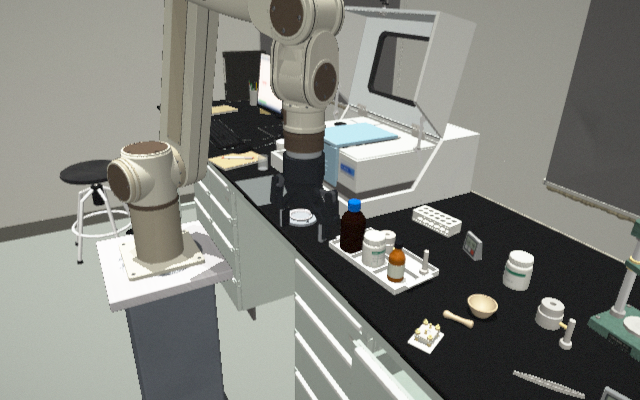

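View pics/top0.png

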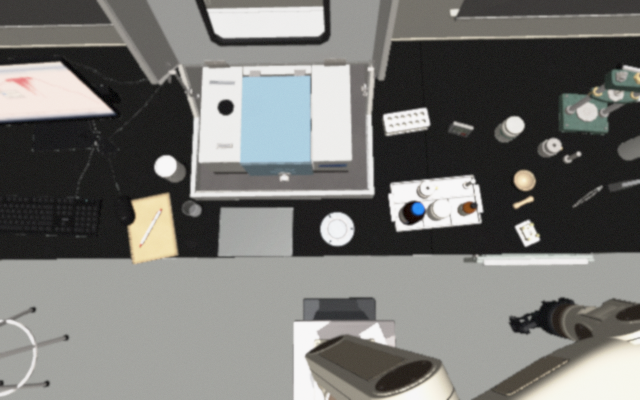

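The scene view shows the tray with the amber bottle (~352,225), jar (~374,247) and small bottle (~397,265). The top view shows the mat (218–293, 208–255), plate (337,229) and tray (390–482, 178–230). Next I'll enlarge both.

```bash
python3 - <<'E'
import cv2
t=cv2.imread("pics/top0.png");s=cv2.imread("pics/scene0.png")
cv2.imwrite("pics/t1.png",cv2.resize(t[165:245,380:490],None,fx=7,fy=7,interpolation=cv2.INTER_CUBIC))
cv2.imwrite("pics/t2.png",cv2.resize(t[190:270,170:370],None,fx=4,fy=4,interpolation=cv2.INTER_CUBIC))
cv2.imwrite("pics/s1.png",cv2.resize(s[190:300,280:450],None,fx=4.7,fy=4.7,interpolation=cv2.INTER_CUBIC))
E
```

```text
(no output)
```

View pics/t1.png

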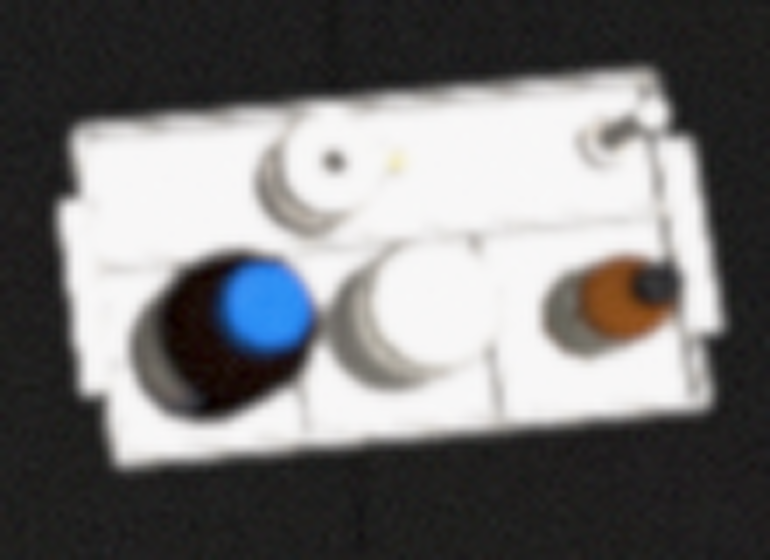

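View pics/t2.png

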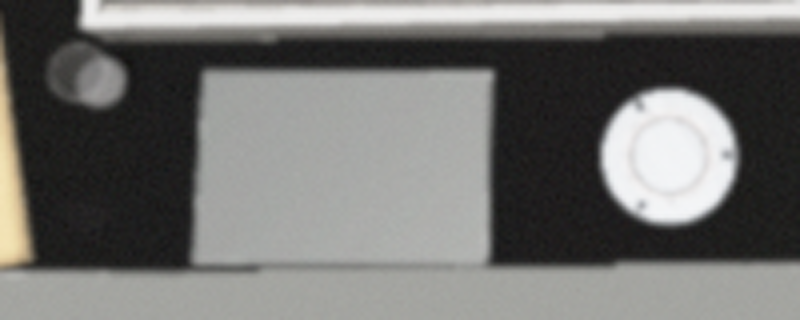

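View pics/s1.png

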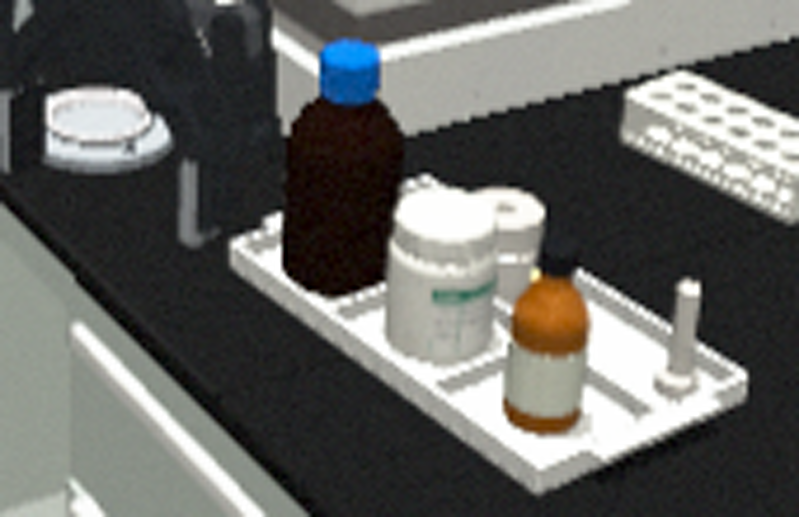

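The crops give the positions I need. In t1: blue cap (267,306), jar lid (433,307), black cap (657,284), die hole (334,161), and the tray corners. In t2: mat corners (203,70) (494,70) (490,264) (192,264), plate (669,156). In s1: cap top (351,51), lid (446,213), black cap (559,257), die hole (508,206).

```bash
cat > h.py <<'E'
import numpy as np
from workcell import vision, telemetry
from scipy.spatial.transform import Rotation as R
def cam(n): return vision.camera(n)
def ray(c,u,v):
    f=200/np.tan(np.radians(c["fov_y"])/2)
    d=c["pose"][:3,:3]@np.array([(u-c["cx"])/f,-(v-c["cy"])/f,-1]);return c["pose"][:3,3],d/np.linalg.norm(d)
def onz(c,u,v,z):
    o,d=ray(c,u,v);return o+d*(z-o[2])/d[2]
def tri(a,pa,b,pb):
    o,d=ray(a,*pa);p,e=ray(b,*pb)
    s=np.linalg.lstsq(np.c_[d,-e],p-o,rcond=None)[0]
    x,y=o+d*s[0],p+e*s[1];return (x+y)/2,np.linalg.norm(x-y)
def px(u,v,k,x0,y0): return ((u+.5)/k-.5+x0,(v+.5)/k-.5+y0)
def delta(x,y,z,yaw=None):
    "rows' units: shift /0.3 along the tool axes now, and yaw (of tool y-axis, world) /360"
    o=telemetry.get_obs();r=R.from_quat(o["tool_rot"]);d=np.array([x,y,z])-o["eef_pos"]
    print("tool shift units",(r.inv().apply(d)/.3).round(4),"mm",(d*1000).round(1))
    ty=r.apply([0,1,0]);print("yaw of tool y",np.degrees(np.arctan2(ty[1],ty[0])).round(2),"tool z",r.apply([0,0,1]).round(4),"w",o["grip_width"],o["clock"])
E
cat > m.py <<'E'
from h import *
np.set_printoptions(precision=4,suppress=True)
t=cam("top");s=cam("scene")
for n,a,b in(("amber",(267,306),(351,51)),("jar",(433,307),(446,213)),("small",(657,284),(559,257)),("die",(334,161),(508,206))):
    print(n,*tri(t,px(*a,7,380,165),s,px(*b,4.7,280,190)))
for p in((75,127),(655,70),(710,408),(118,467)): print("tray z18",onz(t,*px(*p,7,380,165),.018),"z0",onz(t,*px(*p,7,380,165),.0))
for p in((203,70),(494,70),(490,264),(192,264)): print("mat",onz(t,*px(*p,4,170,190),.003))
print("plate z10",onz(t,*px(669,156,4,170,190),.010)); print("ring z18",onz(t,*px(669,155,4,170,190),.018))
print("beaker base",onz(t,*px(101,82,4,170,190),.0))
# scene ring/tray
print("nipple",onz(t,*px(397,160,7,380,165),.02))
E
python3 m.py
```

```text
amber [ 0.4836 -0.2161  0.1515] 0.00168178938575198
jar [ 0.4928 -0.3042  0.0856] 0.002483101516954438
small [ 0.4984 -0.3958  0.1034] 0.001193664098021769
die [ 0.5648 -0.2719  0.0559] 0.0017998206330644628
tray z18 [ 0.5898 -0.1605  0.018 ] z0 [ 0.5939 -0.1634  0.    ]
tray z18 [ 0.6138 -0.4342  0.018 ] z0 [ 0.6182 -0.441   0.    ]
tray z18 [ 0.4535 -0.4474  0.018 ] z0 [ 0.4555 -0.4544  0.    ]
tray z18 [ 0.4292 -0.1741  0.018 ] z0 [ 0.431  -0.1772  0.    ]
mat [0.5175 0.4033 0.003 ]
mat [0.5146 0.1613 0.003 ]
mat [0.3554 0.1639 0.003 ]
mat [0.3578 0.4064 0.003 ]
plate z10 [0.4408 0.0176 0.01  ]
ring z18 [0.4408 0.0177 0.018 ]
beaker base [0.5089 0.489  0.    ]
nipple [ 0.5716 -0.31    0.02  ]
```

```bash
T='[[0,0,-0.0195],[0,0,0],-1]'; python3 -m inch '[[[0,0,-0.0197],[0,0,0],-1],[[0,0,-0.0197],[0,0,0],-1],[[0,0,-0.0197],[0,0,0],-1],[[0,0,-0.0197],[0,0,0],-1],[[0,0,-0.0197],[0,0,0],-1],[[0,0,-0.0197],[0,0,0],-1],[[0,0,-0.0197],[0,0,0],-1],[[0,0,-0.0197],[0,0,0],-1],[[0,0,-0.0197],[0,0,0],-1],[[0,0,-0.0197],[0,0,0],-1]]'; python3 -c "
from h import *
delta(.4836,-.2161,.2304)"
```

```text
clock: 1.03
eef_pos: [0.1982, -0.4588, 0.231]
tool_rot: [0.678, 0.735, 0.0, -0.0]
ft_force: [0.6, 0.1, 0.8]
grip_width: 0.0854
grasp_force: 0.0
tool shift units [0.7296 1.0136 0.0023] mm [285.4 242.7  -0.6]
yaw of tool y 4.64 tool z [-3.e-04  6.e-04 -1.e+00] w 0.08542301419335414 1.0333
```

```bash
python3 -m inch '[[[0,0,0],[0.073,0.1014,0],-1],[[0,0,0],[0.073,0.1014,0],-1],[[0,0,0],[0.073,0.1014,0],-1],[[0,0,0],[0.073,0.1014,0],-1],[[0,0,0],[0.073,0.1014,0],-1],[[0,0,0],[0.073,0.1014,0],-1],[[0,0,0],[0.073,0.1014,0],-1],[[0,0,0],[0.073,0.1014,0],-1],[[0,0,0],[0.073,0.1014,0],-1],[[0,0,0],[0.073,0.1014,0],-1]]' >/dev/null; python3 -m inch '[[[0,0,0],[0,0,0],-1],[[0,0,0],[0,0,0],-1]]'; python3 - <<'E'
from h import *
import cv2
delta(.4836,-.2161,.128)
s=cam("scene");cv2.imwrite("pics/s2.png",cv2.resize(s["img"][130:280,280:450,::-1],None,fx=4,fy=4,interpolation=cv2.INTER_CUBIC))
E
```

```text
clock: 2.03
eef_pos: [0.4863, -0.2163, 0.2306]
tool_rot: [0.679, 0.734, -0.0, -0.001]
ft_force: [-0.4, 0.7, -0.6]
grip_width: 0.0856
grasp_force: 0.0
tool shift units [ 0.0012 -0.0085  0.3421] mm [  -2.7    0.2 -102.6]
yaw of tool y 4.52 tool z [-1.2e-03  2.0e-04 -1.0e+00] w 0.0855720952451917 2.0333
```

View pics/s2.png

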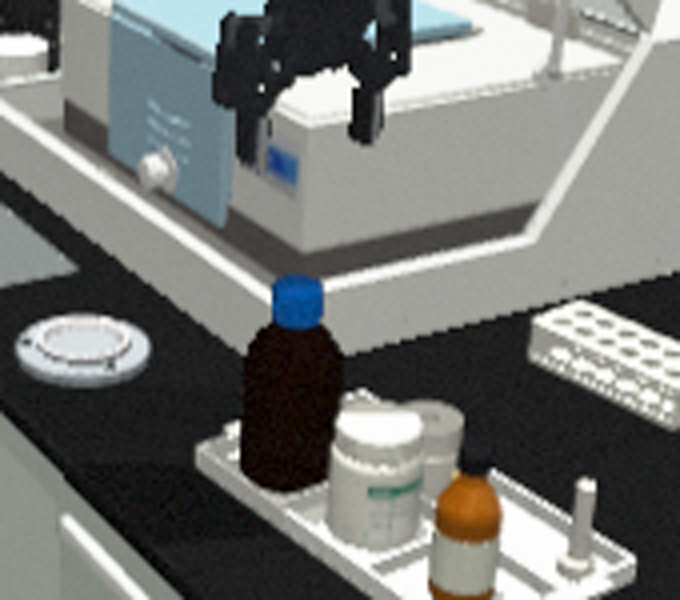

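The gripper hangs over the blue cap (298,300), and the plate is now clear at (83,345). I'll descend and grip the cap.

```bash
python3 -m inch '[[[0,0,0],[0.001,-0.0085,0.06],-1],[[0,0,0],[0,0,0.06],-1],[[0,0,0],[0,0,0.06],-1],[[0,0,0],[0,0,0.05],-1],[[0,0,0],[0,0,0.04],-1],[[0,0,0],[0,0,0.036],-1],[[0,0,0],[0,0,0.036],-1],[[0,0,0],[0,0,0],-1]]'; python3 -m inch '[[[0,0,0],[0,0,0],0.3],[[0,0,0],[0,0,0],1],[[0,0,0],[0,0,0],1],[[0,0,0],[0,0,0],1],[[0,0,0],[0,0,0],1],[[0,0,0],[0,0,0],1],[[0,0,0],[0,0,0],1],[[0,0,0],[0,0,0],1],[[0,0,0],[0,0,0],1],[[0,0,0],[0,0,0],1]]'; python3 - <<'E'
from h import *
t=cam("top");s=cam("scene")
print(tri(t,px(669,155,4,170,190),s,px(84,338,4,280,130)))
delta(.4836,-.2161,.128)
E
```

```text
clock: 2.75
eef_pos: [0.4798, -0.2184, 0.1266]
tool_rot: [0.681, 0.732, -0.001, -0.002]
ft_force: [-1.3, -0.2, 0.7]
grip_width: 0.0854
grasp_force: 0.0
clock: 3.58
eef_pos: [0.4832, -0.2183, 0.1299]
tool_rot: [0.68, 0.733, -0.0, 0.001]
ft_force: [-0.4, -0.9, 6.1]
grip_width: 0.0345
grasp_force: 60.4
(array([0.4414684 , 0.01751481, 0.01537312]), np.float64(0.0008436171264968075))
tool shift units [0.0071 0.0018 0.0064] mm [ 0.4  2.2 -1.9]
yaw of tool y 4.28 tool z [ 0.0016 -0.0015 -1.    ] w 0.03470872198705696 3.6833
```

```bash
python3 -m inch '[[[0,0,0],[0,0,-0.01],1],[[0,0,0],[0,0,-0.02],1],[[0,0,0],[0,0,-0.03],1],[[0,0,0],[0,0,-0.05],1],[[0,0,0],[0,0,-0.06],1],[[0,0,0],[0,0,-0.06],1],[[0,0,0],[0,0,-0.05],1],[[0,0,0],[0,0,-0.02],1],[[0,0,0],[0,0,0],1]]'; python3 -c "
from h import *
delta(.435,.36,.2)"
```

```text
clock: 4.43
eef_pos: [0.4837, -0.2181, 0.2206]
tool_rot: [0.68, 0.733, 0.001, 0.002]
ft_force: [0.0, -0.7, -3.5]
grip_width: 0.0349
grasp_force: 60.4
tool shift units [ 1.9339 -0.018   0.0654] mm [-48.7 578.1 -20.6]
yaw of tool y 4.29 tool z [ 0.0033 -0.0013 -1.    ] w 0.03491083459868826 4.4333
```

```bash
python3 -m inch '[[[0,0,0],[0.03,0,0],1],[[0,0,0],[0.06,0,0],1],[[0,0,0],[0.09,0,0],1],[[0,0,0],[0.1124,-0.002,0],1],[[0,0,0],[0.1124,-0.002,0],1],[[0,0,0],[0.1124,-0.002,0],1],[[0,0,0],[0.1124,-0.002,0],1],[[0,0,0],[0.1124,-0.002,0],1],[[0,0,0],[0.1124,-0.002,0],1],[[0,0,0],[0.1124,-0.002,0],1]]'>/dev/null;  python3 -m inch '[[[0,0,0],[0.1124,-0.002,0],1],[[0,0,0],[0.1124,-0.002,0],1],[[0,0,0],[0.1124,-0.002,0],1],[[0,0,0],[0.1124,0,0],1],[[0,0,0],[0.1124,0,0],1],[[0,0,0],[0.1124,0,0],1],[[0,0,0],[0.1124,0,0],1],[[0,0,0],[0.09,0,0],1],[[0,0,0],[0.06,0,0],1],[[0,0,0],[0.03,0,0],1]]' >/dev/null; python3 -m inch '[[[0,0,0],[0,0,0],1],[[0,0,0],[0,0,0],1]]'; python3 -c "
from h import *
delta(.435,.36,.131)"
```

```text
clock: 6.27
eef_pos: [0.4325, 0.3595, 0.2175]
tool_rot: [0.68, 0.733, -0.002, 0.0]
ft_force: [-0.3, 0.2, -4.0]
grip_width: 0.0344
grasp_force: 60.4
tool shift units [0.0018 0.009  0.2882] mm [  2.5   0.5 -86.5]
yaw of tool y 4.32 tool z [-0.0019 -0.0026 -1.    ] w 0.03437929868227648 6.2667
```

```bash
python3 -m inch '[[[0,0,0],[0,0,0.03],1],[[0,0,0],[0,0,0.05],1],[[0,0,0],[0,0,0.06],1],[[0,0,0],[0,0,0.06],1],[[0,0,0],[0,0,0.04],1],[[0,0,0],[0,0,0.02],1],[[0,0,0],[0,0,0.015],1],[[0,0,0],[0,0,0],1],[[0,0,0],[0,0,0],1]]'; python3 -m inch '[[[0,0,0],[0,0,0.006],1],[[0,0,0],[0,0,0],1]]';python3 -m inch '[[[0,0,0],[0,0,0.006],1],[[0,0,0],[0,0,0],1]]'
```

```text
clock: 7.02
eef_pos: [0.4339, 0.3599, 0.1367]
tool_rot: [0.68, 0.733, 0.0, 0.0]
ft_force: [-0.6, 0.3, -3.9]
grip_width: 0.0346
grasp_force: 60.4
clock: 7.18
eef_pos: [0.4339, 0.3605, 0.1351]
tool_rot: [0.68, 0.733, 0.001, 0.0]
ft_force: [-0.1, 0.6, -3.9]
grip_width: 0.0345
grasp_force: 60.4
clock: 7.35
eef_pos: [0.4334, 0.3604, 0.1327]
tool_rot: [0.68, 0.733, 0.0, 0.0]
ft_force: [-0.0, 0.0, -4.0]
grip_width: 0.0345
grasp_force: 60.4
```

```bash
for i in 1 ; do python3 -m inch '[[[0,0,0],[0,0,0.005],1],[[0,0,0],[0,0,0],1]]' | grep -E "eef|ft"; python3 -m inch '[[[0,0,0],[0,0,0.005],1],[[0,0,0],[0,0,0],1]]'| grep -E "eef|ft"; python3 -m inch '[[[0,0,0],[0,0,0.005],1],[[0,0,0],[0,0,0],1]]'| grep -E "eef|ft"; done
```

```text
eef_pos: [0.4333, 0.3602, 0.1309]
ft_force: [-0.5, 0.3, -4.8]
eef_pos: [0.4332, 0.3602, 0.1293]
ft_force: [-0.3, -0.1, -3.9]
eef_pos: [0.4334, 0.3605, 0.129]
ft_force: [-2.7, -0.9, 1.7]
```

```bash
python3 -m inch '[[[0,0,0],[0,0,0],0.5],[[0,0,0],[0,0,0],0],[[0,0,0],[0,0,0],-1],[[0,0,0],[0,0,0],-1],[[0,0,0],[0,0,0],-1],[[0,0,0],[0,0,0],-1],[[0,0,0],[0,0,0],-1]]' | grep -E "eef|ft|wid"; python3 -m inch '[[[0,0,0],[0,0,-0.02],-1],[[0,0,0],[0,0,-0.06],-1],[[0,0,0],[0,0,-0.08],-1],[[0,0,0],[0,0,-0.08],-1],[[0,0,0],[0,0,-0.06],-1],[[0,0,0],[0,0,0],-1]]'; python3 -c "
from h import *
delta(.4928,-.3042,.062)"
```

```text
eef_pos: [0.4335, 0.3603, 0.1281]
ft_force: [-0.5, 0.1, -0.4]
grip_width: 0.085
clock: 8.93
eef_pos: [0.4354, 0.3619, 0.2233]
tool_rot: [0.68, 0.733, 0.004, 0.001]
ft_force: [0.2, 0.4, 0.2]
grip_width: 0.0853
grasp_force: 0.0
tool shift units [-2.231   0.0212  0.5263] mm [  57.4 -666.1 -161.3]
yaw of tool y 4.28 tool z [ 0.0069  0.0056 -1.    ] w 0.08532401547630349 8.9333
```

```bash
python3 -m inch '[[[0,0,0],[-0.05,0.0212,0],-1],[[0,0,0],[-0.1,0,0],-1],[[0,0,0],[-0.1207,0,0],-1],[[0,0,0],[-0.1207,0,0],-1],[[0,0,0],[-0.1207,0,0],-1],[[0,0,0],[-0.1207,0,0],-1],[[0,0,0],[-0.1207,0,0],-1],[[0,0,0],[-0.1207,0,0],-1],[[0,0,0],[-0.1207,0,0],-1],[[0,0,0],[-0.1207,0,0],-1]]'>/dev/null;python3 -m inch '[[[0,0,0],[-0.1207,0,0],-1],[[0,0,0],[-0.1207,0,0],-1],[[0,0,0],[-0.1207,0,0],-1],[[0,0,0],[-0.1207,0,0],-1],[[0,0,0],[-0.1207,0,0],-1],[[0,0,0],[-0.1207,0,0],-1],[[0,0,0],[-0.1207,0,0],-1],[[0,0,0],[-0.1207,0,0],-1],[[0,0,0],[-0.1,0,0],-1],[[0,0,0],[-0.05,0,0],-1]]'>/dev/null; python3 -m inch '[[[0,0,0],[0,0,0.06],-1],[[0,0,0],[0,0,0.06],-1],[[0,0,0],[0,0,0],-1],[[0,0,0],[0,0,0],-1]]'; python3 -c "
from h import *
delta(.4928,-.3042,.064)"
```

```text
clock: 10.93
eef_pos: [0.4886, -0.3062, 0.1806]
tool_rot: [0.68, 0.733, -0.0, -0.002]
ft_force: [-0.1, 1.2, -0.6]
grip_width: 0.0856
grasp_force: 0.0
tool shift units [0.0047 0.0156 0.3888] mm [   4.2    2.  -116.6]
yaw of tool y 4.27 tool z [-0.0033  0.0021 -1.    ] w 0.08556014493067579 10.9333
```

```bash
python3 -m inch '[[[0,0,0],[0.0047,0.0145,0.03],-1],[[0,0,0],[0,0,0.06],-1],[[0,0,0],[0,0,0.06],-1],[[0,0,0],[0,0,0.06],-1],[[0,0,0],[0,0,0.06],-1],[[0,0,0],[0,0,0.05],-1],[[0,0,0],[0,0,0.04],-1],[[0,0,0],[0,0,0.028],-1],[[0,0,0],[0,0,0],-1]]'; python3 -m inch '[[[0,0,0],[0,0,0],0],[[0,0,0],[0,0,0],0.5],[[0,0,0],[0,0,0],1],[[0,0,0],[0,0,0],1],[[0,0,0],[0,0,0],1],[[0,0,0],[0,0,0],1],[[0,0,0],[0,0,0],1]]'
```

```text
clock: 11.68
eef_pos: [0.4936, -0.3041, 0.0643]
tool_rot: [0.68, 0.733, -0.0, -0.001]
ft_force: [-0.7, 0.7, 0.5]
grip_width: 0.0854
grasp_force: 0.0
clock: 12.27
eef_pos: [0.495, -0.3058, 0.0674]
tool_rot: [0.68, 0.733, 0.0, 0.002]
ft_force: [-0.8, 0.5, 6.3]
grip_width: 0.0556
grasp_force: 63.9
```

```bash
python3 -m inch '[[[0,0,0],[0,0,-0.01],1],[[0,0,0],[0,0,-0.02],1],[[0,0,0],[0,0,-0.04],1],[[0,0,0],[0,0,-0.06],1],[[0,0,0],[0,0,-0.06],1],[[0,0,0],[0,0,-0.06],1],[[0,0,0],[0,0,-0.03],1],[[0,0,0],[0,0,0],1],[[0,0,0],[0,0,0],1]]'; python3 -c "
from h import *
delta(.43,.272,.066)"
```

```text
clock: 13.02
eef_pos: [0.4941, -0.3051, 0.1497]
tool_rot: [0.68, 0.733, 0.0, 0.0]
ft_force: [-0.2, 0.2, -1.5]
grip_width: 0.0557
grasp_force: 63.7
tool shift units [ 1.9342 -0.0693  0.2785] mm [-64.1 577.1 -83.7]
yaw of tool y 4.29 tool z [ 5.e-04 -2.e-04 -1.e+00] w 0.05566491212202904 13.0167
```

```bash
python3 -m inch '[[[0,0,0],[0.03,0,0],1],[[0,0,0],[0.06,0,0],1],[[0,0,0],[0.09,0,0],1],[[0,0,0],[0.1124,-0.007,0],1],[[0,0,0],[0.1124,-0.007,0],1],[[0,0,0],[0.1124,-0.007,0],1],[[0,0,0],[0.1124,-0.007,0],1],[[0,0,0],[0.1124,-0.007,0],1],[[0,0,0],[0.1124,-0.007,0],1],[[0,0,0],[0.1124,-0.007,0],1]]'>/dev/null;  python3 -m inch '[[[0,0,0],[0.1124,-0.007,0],1],[[0,0,0],[0.1124,-0.007,0],1],[[0,0,0],[0.1124,-0.007,0],1],[[0,0,0],[0.1124,0,0],1],[[0,0,0],[0.1124,0,0],1],[[0,0,0],[0.1124,0,0],1],[[0,0,0],[0.1124,0,0],1],[[0,0,0],[0.09,0,0],1],[[0,0,0],[0.06,0,0],1],[[0,0,0],[0.03,0,0],1]]' >/dev/null; python3 -m inch '[[[0,0,0],[0,0,0.03],1],[[0,0,0],[0,0,0.05],1],[[0,0,0],[0,0,0.06],1],[[0,0,0],[0,0,0.05],1],[[0,0,0],[0,0,0.03],1],[[0,0,0],[0,0,0.015],1],[[0,0,0],[0,0,0],1],[[0,0,0],[0,0,0],1]]'|grep -E "eef|ft|rot"; python3 -m inch '[[[0,0,0],[0,0,0.01],1],[[0,0,0],[0,0,0.005],1],[[0,0,0],[0,0,0],1]]'|grep -E "eef|ft"
```

```text
eef_pos: [0.4298, 0.2713, 0.0793]
tool_rot: [0.68, 0.733, -0.0, 0.0]
ft_force: [0.2, 1.4, -1.4]
eef_pos: [0.4299, 0.2719, 0.075]
ft_force: [-0.1, -0.4, -1.4]
```

```bash
python3 -m inch '[[[0,0,0],[0,0,0.006],1],[[0,0,0],[0,0,0],1]]'|grep -E "eef|ft"; python3 -m inch '[[[0,0,0],[0,0,0.005],1],[[0,0,0],[0,0,0],1]]'|grep -E "eef|ft"; python3 -m inch '[[[0,0,0],[0,0,0.005],1],[[0,0,0],[0,0,0],1]]'|grep -E "eef|ft"
```

```text
eef_pos: [0.4297, 0.2719, 0.0729]
ft_force: [-0.2, -0.1, -0.5]
eef_pos: [0.4296, 0.2718, 0.0712]
ft_force: [-0.2, -0.8, -2.2]
eef_pos: [0.4295, 0.2718, 0.0696]
ft_force: [-0.0, -0.9, -1.7]
```

```bash
python3 -m inch '[[[0,0,0],[0,0,0.006],1],[[0,0,0],[0,0,0],1]]'|grep -E "eef|ft"; python3 -m inch '[[[0,0,0],[0,0,0.005],1],[[0,0,0],[0,0,0],1]]'|grep -E "eef|ft"; python3 -m inch '[[[0,0,0],[0,0,0.004],1],[[0,0,0],[0,0,0],1]]'|grep -E "eef|ft"
```

```text
eef_pos: [0.4296, 0.2718, 0.0678]
ft_force: [-0.4, 0.3, -1.8]
eef_pos: [0.4298, 0.2719, 0.0666]
ft_force: [0.1, -0.5, -1.3]
eef_pos: [0.4298, 0.2721, 0.0665]
ft_force: [-1.8, -1.2, 6.7]
```

```bash
python3 -m inch '[[[0,0,0],[0,0,0],0.2],[[0,0,0],[0,0,0],-0.2],[[0,0,0],[0,0,0],-1],[[0,0,0],[0,0,0],-1],[[0,0,0],[0,0,0],-1],[[0,0,0],[0,0,0],-1],[[0,0,0],[0,0,0],-1]]' | grep -E "eef|ft|wid"; python3 -m inch '[[[0,0,0],[0,0,-0.02],-1],[[0,0,0],[0,0,-0.06],-1],[[0,0,0],[0,0,-0.08],-1],[[0,0,0],[0,0,-0.1],-1],[[0,0,0],[0,0,-0.08],-1],[[0,0,0],[0,0,-0.08],-1],[[0,0,0],[0,0,-0.04],-1],[[0,0,0],[0,0,0],-1]]'; python3 -c "
from h import *
delta(.497,-.394,.085)"
```

```text
eef_pos: [0.4297, 0.2718, 0.0653]
ft_force: [-0.5, 0.9, 0.8]
grip_width: 0.0854
clock: 17.85
eef_pos: [0.4315, 0.273, 0.2073]
tool_rot: [0.68, 0.733, 0.004, 0.001]
ft_force: [-0.0, -0.6, 1.0]
grip_width: 0.0852
grasp_force: 0.0
tool shift units [-2.2347  0.049   0.4005] mm [  65.5 -667.  -122.3]
yaw of tool y 4.28 tool z [ 0.0062  0.0039 -1.    ] w 0.08521915041234755 17.85
```

```bash
python3 -m inch '[[[0,0,0],[-0.05,0.049,0],-1],[[0,0,0],[-0.1,0,0],-1],[[0,0,0],[-0.1207,0,0],-1],[[0,0,0],[-0.1207,0,0],-1],[[0,0,0],[-0.1207,0,0],-1],[[0,0,0],[-0.1207,0,0],-1],[[0,0,0],[-0.1207,0,0],-1],[[0,0,0],[-0.1207,0,0],-1],[[0,0,0],[-0.1207,0,0],-1],[[0,0,0],[-0.1207,0,0],-1]]'>/dev/null;python3 -m inch '[[[0,0,0],[-0.1207,0,0],-1],[[0,0,0],[-0.1207,0,0],-1],[[0,0,0],[-0.1207,0,0],-1],[[0,0,0],[-0.1207,0,0],-1],[[0,0,0],[-0.1207,0,0],-1],[[0,0,0],[-0.1207,0,0],-1],[[0,0,0],[-0.1207,0,0],-1],[[0,0,0],[-0.1207,0,0],-1],[[0,0,0],[-0.1,0,0],-1],[[0,0,0],[-0.05,0,0],-1]]'>/dev/null; python3 -m inch '[[[0,0,0],[0,0,0.06],-1],[[0,0,0],[0,0,0.02],-1],[[0,0,0],[0,0,0],-1],[[0,0,0],[0,0,0],-1]]'; python3 - <<'E'
from h import *
import cv2
delta(.497,-.394,.087)
s=cam("scene");cv2.imwrite("pics/s3.png",cv2.resize(s["img"][150:300,250:450,::-1],None,fx=4,fy=4,interpolation=cv2.INTER_CUBIC))
E
```

```text
clock: 19.85
eef_pos: [0.4937, -0.3934, 0.1782]
tool_rot: [0.68, 0.733, -0.0, -0.002]
ft_force: [0.2, -0.5, 1.1]
grip_width: 0.0853
grasp_force: 0.0
tool shift units [-0.0034  0.0115  0.3038] mm [  3.3  -0.6 -91.2]
yaw of tool y 4.32 tool z [-0.0025  0.0021 -1.    ] w 0.08528723777022948 19.85
```

View pics/s3.png

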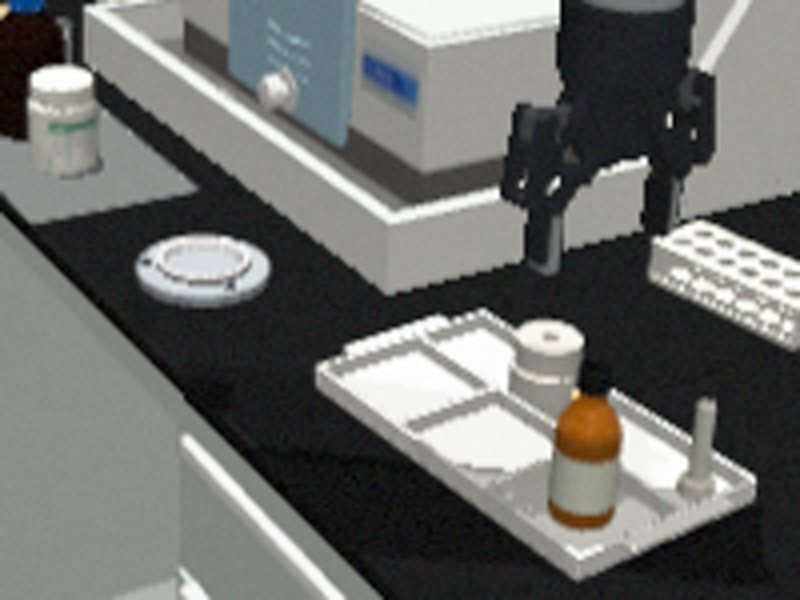

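The jar stands on the mat (64,120), the tray's two left compartments are empty, and the die (548,360) is untouched. Next I'll grip the small bottle's cap.

```bash
python3 -m inch '[[[0,0,0],[-0.0034,0.0115,0.04],-1],[[0,0,0],[0,0,0.06],-1],[[0,0,0],[0,0,0.06],-1],[[0,0,0],[0,0,0.05],-1],[[0,0,0],[0,0,0.04],-1],[[0,0,0],[0,0,0.03],-1],[[0,0,0],[0,0,0.023],-1],[[0,0,0],[0,0,0],-1]]'| grep -E "eef|ft|wid"; python3 -m inch '[[[0,0,0],[0,0,0],0],[[0,0,0],[0,0,0],0.4],[[0,0,0],[0,0,0],0.6],[[0,0,0],[0,0,0],0.8],[[0,0,0],[0,0,0],1],[[0,0,0],[0,0,0],1],[[0,0,0],[0,0,0],1],[[0,0,0],[0,0,0],1],[[0,0,0],[0,0,0],1],[[0,0,0],[0,0,0],1]]'; python3 -c "
from h import *
t=cam('top');s=cam('scene')
print(tri(t,px(334,161,7,380,165),s,px(551,337,4,250,150)),tri(t,px(669,155,4,170,190),s,px(204,259,4,250,150)))"
```

```text
eef_pos: [0.4975, -0.3944, 0.087]
ft_force: [-0.7, 0.2, -0.4]
grip_width: 0.0854
clock: 21.4
eef_pos: [0.4981, -0.3957, 0.0893]
tool_rot: [0.68, 0.733, -0.0, 0.001]
ft_force: [-0.8, -0.2, 5.3]
grip_width: 0.0185
grasp_force: 58.6
(array([ 0.56453118, -0.27187919,  0.05466774]), np.float64(0.0006467068861172027)) (array([0.44152368, 0.01751649, 0.01446616]), np.float64(0.0007570916152425909))
```

```bash
python3 -m inch '[[[0,0,0],[0,0,-0.01],1],[[0,0,0],[0,0,-0.02],1],[[0,0,0],[0,0,-0.04],1],[[0,0,0],[0,0,-0.06],1],[[0,0,0],[0,0,-0.06],1],[[0,0,0],[0,0,-0.05],1],[[0,0,0],[0,0,-0.02],1],[[0,0,0],[0,0,0],1],[[0,0,0],[0,0,0],1]]'; python3 -c "
from h import *
delta(.43,.2,.09)"
```

```text
clock: 22.25
eef_pos: [0.4977, -0.3951, 0.166]
tool_rot: [0.68, 0.733, 0.0, -0.0]
ft_force: [0.2, -0.1, -1.5]
grip_width: 0.0188
grasp_force: 58.6
tool shift units [ 1.995  -0.0767  0.2542] mm [-67.7 595.1 -76. ]
yaw of tool y 4.29 tool z [-4.e-04  4.e-04 -1.e+00] w 0.01879564690473646 22.25
```

```bash
python3 -m inch '[[[0,0,0],[0.03,0,0],1],[[0,0,0],[0.06,0,0],1],[[0,0,0],[0.09,0,0],1],[[0,0,0],[0.1168,-0.0077,0],1],[[0,0,0],[0.1168,-0.0077,0],1],[[0,0,0],[0.1168,-0.0077,0],1],[[0,0,0],[0.1168,-0.0077,0],1],[[0,0,0],[0.1168,-0.0077,0],1],[[0,0,0],[0.1168,-0.0077,0],1],[[0,0,0],[0.1168,-0.0077,0],1]]'>/dev/null;  python3 -m inch '[[[0,0,0],[0.1168,-0.0077,0],1],[[0,0,0],[0.1168,-0.0077,0],1],[[0,0,0],[0.1168,-0.0077,0],1],[[0,0,0],[0.1168,0,0],1],[[0,0,0],[0.1168,0,0],1],[[0,0,0],[0.1168,0,0],1],[[0,0,0],[0.1168,0,0],1],[[0,0,0],[0.09,0,0],1],[[0,0,0],[0.06,0,0],1],[[0,0,0],[0.03,0,0],1]]' >/dev/null; python3 -m inch '[[[0,0,0],[0,0,0.03],1],[[0,0,0],[0,0,0.05],1],[[0,0,0],[0,0,0.06],1],[[0,0,0],[0,0,0.05],1],[[0,0,0],[0,0,0.03],1],[[0,0,0],[0,0,0.015],1],[[0,0,0],[0,0,0],1],[[0,0,0],[0,0,0],1]]'|grep -E "eef|ft|rot"; python3 -m inch '[[[0,0,0],[0,0,0.006],1],[[0,0,0],[0,0,0],1]]'|grep -E "eef|ft"; python3 -m inch '[[[0,0,0],[0,0,0.006],1],[[0,0,0],[0,0,0],1]]'|grep -E "eef|ft"
```

```text
eef_pos: [0.4303, 0.1993, 0.0961]
tool_rot: [0.681, 0.733, -0.0, 0.0]
ft_force: [0.1, -0.0, -0.3]
eef_pos: [0.4307, 0.2, 0.0948]
ft_force: [-0.5, 0.2, -1.4]
eef_pos: [0.4303, 0.1999, 0.0926]
ft_force: [-0.1, -0.2, -1.2]
```

```bash
python3 -m inch '[[[0,0,0],[0,0,0.005],1],[[0,0,0],[0,0,0],1]]'|grep -E "eef|ft"; python3 -m inch '[[[0,0,0],[0,0,0.005],1],[[0,0,0],[0,0,0],1]]'|grep -E "eef|ft"; python3 -m inch '[[[0,0,0],[0,0,0.003],1],[[0,0,0],[0,0,0],1]]'|grep -E "eef|ft"
```

```text
eef_pos: [0.4301, 0.1999, 0.0908]
ft_force: [0.1, -0.3, -1.2]
eef_pos: [0.43, 0.1998, 0.0892]
ft_force: [-0.0, -0.0, -1.5]
eef_pos: [0.4301, 0.1998, 0.0884]
ft_force: [0.8, 0.3, -2.3]
```

```bash
python3 -m inch '[[[0,0,0],[0,0,0.004],1],[[0,0,0],[0,0,0],1]]'|grep -E "eef|ft"; python3 -m inch '[[[0,0,0],[0,0,0.003],1],[[0,0,0],[0,0,0],1]]'|grep -E "eef|ft"
```

```text
eef_pos: [0.4304, 0.2002, 0.0883]
ft_force: [-0.7, -0.9, 6.4]
eef_pos: [0.4307, 0.2003, 0.0882]
ft_force: [-2.2, -0.7, 11.0]
```

```bash
python3 -m inch '[[[0,0,0],[0,0,-0.005],1],[[0,0,0],[0,0,0],0.6],[[0,0,0],[0,0,0],0],[[0,0,0],[0,0,0],-1],[[0,0,0],[0,0,0],-1],[[0,0,0],[0,0,0],-1],[[0,0,0],[0,0,0],-1],[[0,0,0],[0,0,0],-1]]' | grep -E "eef|ft|wid"; python3 -m inch '[[[0,0,0],[0,0,-0.02],-1],[[0,0,0],[0,0,-0.06],-1],[[0,0,0],[0,0,-0.08],-1],[[0,0,0],[0,0,-0.1],-1],[[0,0,0],[0,0,-0.08],-1],[[0,0,0],[0,0,-0.02],-1],[[0,0,0],[0,0,0],-1],[[0,0,-0.016],[0,0,0],-1],[[0,0,0],[0,0,0],-1]]'; python3 - <<'E'
from h import *
import cv2
delta(.5645,-.272,.03)
s=cam("scene");cv2.imwrite("pics/s4.png",cv2.resize(s["img"][120:260,190:390,::-1],None,fx=4,fy=4,interpolation=cv2.INTER_CUBIC))
E
```

```text
eef_pos: [0.4301, 0.1999, 0.0878]
ft_force: [-0.4, -0.3, -0.3]
grip_width: 0.0852
clock: 27.17
eef_pos: [0.4294, 0.1996, 0.1949]
tool_rot: [0.642, 0.767, -0.001, -0.0]
ft_force: [-0.3, 0.5, 0.9]
grip_width: 0.0853
grasp_force: 0.0
tool shift units [-1.6263  0.1675  0.5499] mm [ 135.1 -471.6 -164.9]
yaw of tool y 10.14 tool z [-1.7e-03 -7.0e-04 -1.0e+00] w 0.08530973755710869 27.1667
```

View pics/s4.png

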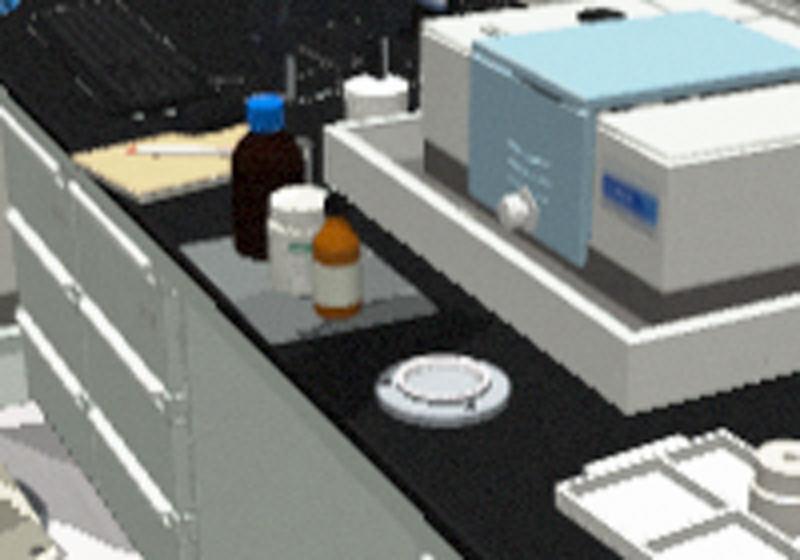

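All three stand upright on the mat: amber (266,180), jar (297,240), small bottle (337,270). The gripper goes to the die next.

```bash
python3 -m inch '[[[0,0,0],[-0.05,0,0],-1],[[0,0,0],[-0.1,0,0],-1],[[0,0,0],[-0.12,0,0],-1],[[0,0,0],[-0.12,0,0],-1],[[0,0,0],[-0.12,0,0],-1],[[0,0,0],[-0.12,0,0],-1],[[0,0,0],[-0.12,0,0],-1],[[0,0,0],[-0.12,0,0],-1],[[0,0,0],[-0.12,0,0],-1],[[0,0,0],[-0.12,0,0],-1]]'>/dev/null; python3 -m inch '[[[0,0,0],[-0.12,0,0],-1],[[0,0,0],[-0.12,0,0],-1],[[0,0,0],[-0.12,0,0],-1],[[0,0,0],[-0.11,0.04,0],-1],[[0,0,0],[-0.046,0.08,0],-1],[[0,0,0],[0,0.0475,0.06],-1],[[0,0,0],[0,0,0.1],-1],[[0,0,0],[0,0,0.07],-1],[[0,0,0],[0,0,0],-1],[[0,0,0],[0,0,0],-1]]'; python3 -c "
from h import *
delta(.5645,-.272,.03)"
```

```text
clock: 28.88
eef_pos: [0.563, -0.2709, 0.1244]
tool_rot: [0.643, 0.766, -0.001, -0.003]
ft_force: [0.5, 0.3, 1.4]
grip_width: 0.0852
grasp_force: 0.0
tool shift units [-0.0055  0.006   0.3145] mm [  1.5  -1.1 -94.4]
yaw of tool y 9.96 tool z [-0.0054  0.0025 -1.    ] w 0.08522112155892353 28.8833
```

```bash
python3 -m inch '[[[0,0,0],[-0.0055,0.004,0.04],-1],[[0,0,0],[0,0,0.06],-1],[[0,0,0],[0,0,0.06],-1],[[0,0,0],[0,0,0.05],-1],[[0,0,0],[0,0,0.04],-1],[[0,0,0],[0,0,0.035],-1],[[0,0,0],[0,0,0.025],-1],[[0,0,0],[0,0,0],-1],[[0,0,0],[0,0,0],-1]]'; python3 -m inch '[[[0,0,0],[0,0,0],-0.3],[[0,0,0],[0,0,0],0.1],[[0,0,0],[0,0,0],0.3],[[0,0,0],[0,0,0],1],[[0,0,0],[0,0,0],1],[[0,0,0],[0,0,0],1],[[0,0,0],[0,0,0],1],[[0,0,0],[0,0,0],1]]'
```

```text
clock: 29.63
eef_pos: [0.5664, -0.2733, 0.0343]
tool_rot: [0.643, 0.766, 0.0, 0.0]
ft_force: [-0.5, 1.0, -0.2]
grip_width: 0.0854
grasp_force: 0.0
clock: 30.3
eef_pos: [0.5662, -0.2737, 0.0353]
tool_rot: [0.643, 0.766, -0.0, 0.001]
ft_force: [-1.8, -0.1, 4.3]
grip_width: 0.05
grasp_force: 63.8
```

```bash
python3 -m inch '[[[0,0,0],[0,0,-0.01],1],[[0,0,0],[0,0,-0.02],1],[[0,0,0],[0,0,-0.04],1],[[0,0,0],[0,0,-0.05],1],[[0,0,0],[0,0,-0.05],1],[[0,0,0],[0,0,-0.03],1],[[0,0,0],[0,0,-0.02],1],[[0,0,0],[0,0,0],1],[[0,0,0],[0,0,0],1]]'; python3 -c "
from h import *
delta(.4415,.0156,.06)"
```

```text
clock: 31.05
eef_pos: [0.566, -0.273, 0.0994]
tool_rot: [0.642, 0.766, -0.0, -0.0]
ft_force: [-0.5, -0.5, -5.5]
grip_width: 0.0501
grasp_force: 63.6
tool shift units [ 1.0194 -0.2406  0.132 ] mm [-124.5  288.6  -39.4]
yaw of tool y 10.05 tool z [-5.e-04  3.e-04 -1.e+00] w 0.05006139898752621 31.05
```

```bash
python3 -m inch '[[[0,0,0],[0.02,-0.03,0],1],[[0,0,0],[0.04,-0.06,0],1],[[0,0,0],[0.06,-0.07,0],1],[[0,0,0],[0.09,-0.05,0],1],[[0,0,0],[0.1,-0.03,0],1],[[0,0,0],[0.11,0,0],1],[[0,0,0],[0.11,0,0],1],[[0,0,0],[0.11,0,0],1],[[0,0,0],[0.11,0,0],1],[[0,0,0],[0.1,0,0],1]]'>/dev/null; python3 -m inch '[[[0,0,0],[0.08,0,0],1],[[0,0,0],[0.06,0,0],1],[[0,0,0],[0.03,0,0],1],[[0,0,0],[0,0,0.03],1],[[0,0,0],[0,0,0.04],1],[[0,0,0],[0,0,0.03],1],[[0,0,0],[0,0,0.01],1],[[0,0,0],[0,0,0],1],[[0,0,0],[0,0,0],1]]'; python3 - <<'E'
from h import *
import cv2
delta(.4415,.0156,.0413)
s=cam("scene");cv2.imwrite("pics/s5.png",cv2.resize(s["img"][160:240,260:360,::-1],None,fx=7,fy=7,interpolation=cv2.INTER_CUBIC))
E
```

```text
clock: 32.63
eef_pos: [0.4418, 0.015, 0.0666]
tool_rot: [0.643, 0.766, -0.0, -0.0]
ft_force: [-0.7, 0.1, -6.2]
grip_width: 0.05
grasp_force: 64.1
tool shift units [ 0.0021 -0.0004  0.0842] mm [ -0.3   0.6 -25.3]
yaw of tool y 9.98 tool z [-9.e-04 -2.e-04 -1.e+00] w 0.05002855115403938 32.6333
```

View pics/s5.png

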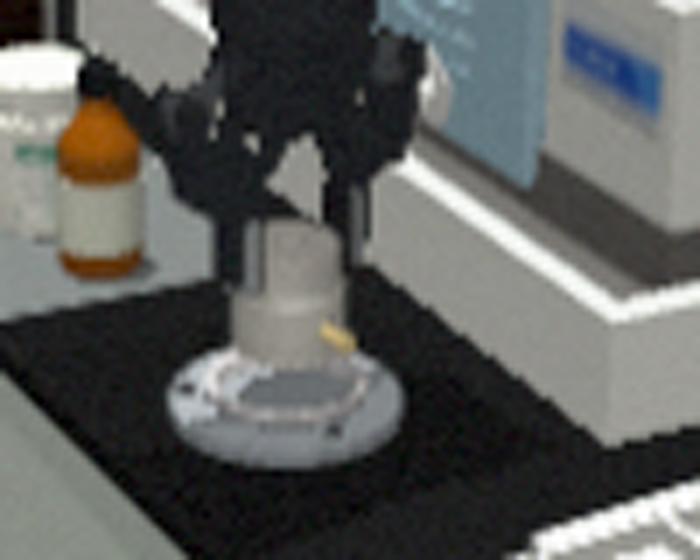

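The die hangs over the ring, with its body spanning 231–345 and its foot's lowest point at about (288,365). The ring mouth spans 205–372. I'll check this against the projection.

```bash
python3 - <<'E'
from h import *
s=cam("scene");f=200/np.tan(np.radians(s["fov_y"])/2)
def pr(p):
    q=s["pose"][:3,:3].T@(p-s["pose"][:3,3]);return np.array([s["cx"]+f*q[0]/-q[2],s["cy"]-f*q[1]/-q[2]])
a=np.linspace(0,2*np.pi,361)
for n,x,y,z,r in(("die foot",.4412,.0176,.0353,.026),("die foot+5mm x",.4462,.0176,.0353,.026),("base top",.4412,.0176,.01,.054),("mouth out",.4412,.0176,.018,.0385)):
    P=np.array([pr(np.array([x+r*np.cos(t),y+r*np.sin(t),z])) for t in a]);P=(P-[260,160]+.5)*7-.5
    print(n,P.min(0).round(),P.max(0).round())
E
```

```text
die foot [229. 319.] [343. 368.]
die foot+5mm x [239. 316.] [353. 366.]
base top [168. 341.] [403. 447.]
mouth out [202. 340.] [370. 415.]
```

```bash
python3 -m inch '[[[0,0,0],[0.001,0,0.02],1],[[0,0,0],[0,0,0.02],1],[[0,0,0],[0,0,0.015],1],[[0,0,0],[0,0,0],1]]'|grep -E "eef|ft"; python3 -m inch '[[[0,0,0],[0,0,0.008],1],[[0,0,0],[0,0,0],1]]'|grep -E "eef|ft";python3 -m inch '[[[0,0,0],[0,0,0.008],1],[[0,0,0],[0,0,0],1]]'|grep -E "eef|ft"
```

```text
eef_pos: [0.4407, 0.0159, 0.0492]
ft_force: [0.3, -0.1, -6.2]
eef_pos: [0.4416, 0.016, 0.0476]
ft_force: [-0.3, 0.1, -6.2]
eef_pos: [0.4418, 0.0159, 0.0454]
ft_force: [0.0, 0.3, -5.8]
```

```bash
python3 -m inch '[[[0,0,0],[0,0,0.006],1],[[0,0,0],[0,0,0],1]]'|grep -E "eef|ft";python3 -m inch '[[[0,0,0],[0,0,0.004],1],[[0,0,0],[0,0,0],1]]'|grep -E "eef|ft"
```

```text
eef_pos: [0.4418, 0.0159, 0.0436]
ft_force: [-0.4, -0.9, -5.8]
eef_pos: [0.4418, 0.0159, 0.0425]
ft_force: [-0.6, -0.3, -6.9]
```

```bash
python3 -m inch '[[[0,0,0],[0,0,0.004],1],[[0,0,0],[0,0,0],1]]'|grep -E "eef|ft";python3 -m inch '[[[0,0,0],[0,0,0.004],1],[[0,0,0],[0,0,0],1]]'|grep -E "eef|ft";python3 -m inch '[[[0,0,0],[0,0,0.004],1],[[0,0,0],[0,0,0],1]]'|grep -E "eef|ft"
```

```text
eef_pos: [0.4419, 0.0159, 0.0413]
ft_force: [-1.3, -0.3, -6.0]
eef_pos: [0.442, 0.016, 0.0412]
ft_force: [-2.6, -0.0, 3.9]
eef_pos: [0.442, 0.016, 0.0412]
ft_force: [-6.2, -0.7, 15.6]
```

```bash
python3 -m inch '[[[0,0,0],[0,0,-0.004],1],[[0,0,0],[0,0,0],0.3],[[0,0,0],[0,0,0],-0.2],[[0,0,0],[0,0,0],-1],[[0,0,0],[0,0,0],-1],[[0,0,0],[0,0,0],-1],[[0,0,0],[0,0,0],-1],[[0,0,0],[0,0,0],-1]]' | grep -E "eef|ft|wid"; python3 -m inch '[[[0,0,0],[0,0,-0.02],-1],[[0,0,0],[0,0,-0.06],-1],[[0,0,0],[0,0,-0.08],-1],[[0,0,0],[0,0,-0.1],-1],[[0,0,0],[0,0,-0.12],-1],[[0,0,0],[0,0,-0.08],-1],[[0,0,0],[0,0,-0.05],-1],[[0,0,0],[0,0,0],-1],[[0,0,0],[0,0,0],-1]]'; python3 - <<'E'
from h import *
import cv2
delta(.4298,.272,.0645)
s=cam("scene");cv2.imwrite("pics/s6.png",cv2.resize(s["img"][160:240,260:360,::-1],None,fx=7,fy=7,interpolation=cv2.INTER_CUBIC))
E
```

```text
eef_pos: [0.442, 0.0159, 0.0401]
ft_force: [0.8, 0.1, 0.5]
grip_width: 0.0855
clock: 35.65
eef_pos: [0.4425, 0.016, 0.1942]
tool_rot: [0.642, 0.766, 0.001, 0.001]
ft_force: [-0.8, -0.5, 0.2]
grip_width: 0.0854
grasp_force: 0.0
tool shift units [0.8479 0.1061 0.4322] mm [ -12.7  256.  -129.7]
yaw of tool y 10.04 tool z [ 2.6e-03  1.0e-04 -1.0e+00] w 0.08540764348239173 35.65
```

View pics/s6.png

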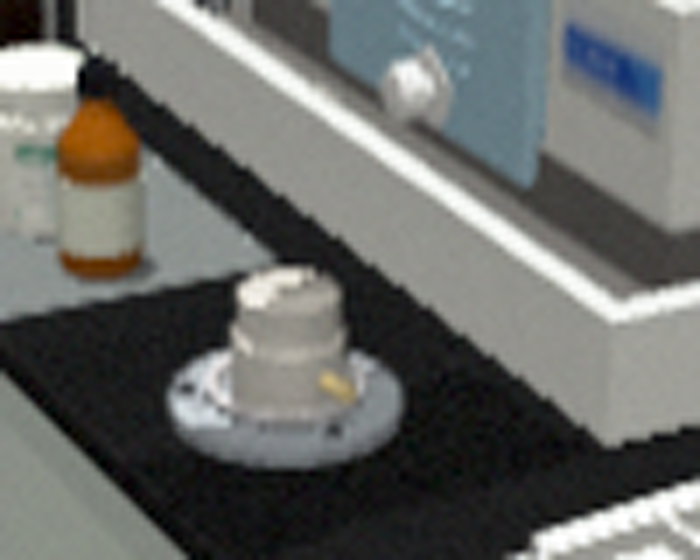

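The die is seated upright inside the ring (290,340). I'll return the jar first.

```bash
python3 -m inch '[[[0,0,0],[0.06,0.02,0],-1],[[0,0,0],[0.11,0.03,0],-1],[[0,0,0],[0.12,0.03,0],-1],[[0,0,0],[0.12,0.026,0],-1],[[0,0,0],[0.12,0,0],-1],[[0,0,0],[0.12,0,0],-1],[[0,0,0],[0.11,0,0],-1],[[0,0,0],[0.088,0,0],-1],[[0,0,0],[0,0,0.05],-1],[[0,0,0],[0,0,0.03],-1]]'>/dev/null; python3 -m inch '[[[0,0,0],[0,0,0],-1],[[0,0,0],[0,0,0],-1]]'; python3 -c "
from h import *
delta(.4298,.272,.064)"
```

```text
clock: 36.7
eef_pos: [0.4276, 0.2706, 0.1674]
tool_rot: [0.643, 0.766, -0.002, -0.001]
ft_force: [0.1, 0.0, 0.4]
grip_width: 0.0854
grasp_force: 0.0
tool shift units [0.004  0.0094 0.3447] mm [   2.2    1.4 -103.4]
yaw of tool y 10.0 tool z [-0.0038 -0.0026 -1.    ] w 0.08541240040407756 36.7
```

```bash
python3 -m inch '[[[0,0,0],[0.001,0.005,0.04],-1],[[0,0,0],[0,0,0.06],-1],[[0,0,0],[0,0,0.06],-1],[[0,0,0],[0,0,0.06],-1],[[0,0,0],[0,0,0.05],-1],[[0,0,0],[0,0,0.04],-1],[[0,0,0],[0,0,0.03],-1],[[0,0,0],[0,0,0],-1],[[0,0,0],[0,0,0],-1]]'; python3 -m inch '[[[0,0,0],[0,0,0],-0.2],[[0,0,0],[0,0,0],0.2],[[0,0,0],[0,0,0],0.5],[[0,0,0],[0,0,0],1],[[0,0,0],[0,0,0],1],[[0,0,0],[0,0,0],1],[[0,0,0],[0,0,0],1],[[0,0,0],[0,0,0],1]]'; python3 -m inch '[[[0,0,0],[0,0,-0.01],1],[[0,0,0],[0,0,-0.02],1],[[0,0,0],[0,0,-0.04],1],[[0,0,0],[0,0,-0.06],1],[[0,0,0],[0,0,-0.06],1],[[0,0,0],[0,0,-0.06],1],[[0,0,0],[0,0,-0.05],1],[[0,0,0],[0,0,-0.02],1],[[0,0,0],[0,0,0],1],[[0,0,0],[0,0,0],1]]';python3 -c "
from h import *
delta(.494,-.305,.068)"
```

```text
clock: 37.45
eef_pos: [0.4304, 0.2719, 0.0673]
tool_rot: [0.643, 0.766, -0.0, -0.0]
ft_force: [-0.5, 0.5, 0.3]
grip_width: 0.0855
grasp_force: 0.0
clock: 38.12
eef_pos: [0.4308, 0.273, 0.0687]
tool_rot: [0.642, 0.766, 0.001, 0.0]
ft_force: [-1.3, -0.7, 5.1]
grip_width: 0.0551
grasp_force: 62.6
clock: 38.95
eef_pos: [0.4301, 0.2725, 0.163]
tool_rot: [0.642, 0.766, 0.0, 0.0]
ft_force: [0.1, 0.8, -2.5]
grip_width: 0.0553
grasp_force: 63.7
tool shift units [-1.9326 -0.1262  0.3167] mm [  63.9 -577.5  -95. ]
yaw of tool y 10.05 tool z [ 1.e-04  1.e-04 -1.e+00] w 0.05528850876001188 38.95
```

```bash
python3 -m inch '[[[0,0,0],[0,0,-0.03],1],[[0,0,0],[0,0,-0.06],1],[[0,0,0],[0,0,-0.05],1],[[0,0,0],[0,0,-0.01],1],[[0,0,0],[-0.03,0,0],1],[[0,0,0],[-0.06,-0.01,0],1],[[0,0,0],[-0.09,-0.02,0],1],[[0,0,0],[-0.1123,-0.02,0],1],[[0,0,0],[-0.1123,-0.02,0],1],[[0,0,0],[-0.1123,-0.02,0],1]]'>/dev/null; python3 -m inch '[[[0,0,0],[-0.1123,-0.016,0],1],[[0,0,0],[-0.1123,-0.01,0],1],[[0,0,0],[-0.1123,-0.01,0],1],[[0,0,0],[-0.1123,0,0],1],[[0,0,0],[-0.1123,0,0],1],[[0,0,0],[-0.1123,0,0],1],[[0,0,0],[-0.1123,0,0],1],[[0,0,0],[-0.1123,0,0],1],[[0,0,0],[-0.1123,0,0],1],[[0,0,0],[-0.1123,0,0],1]]' | grep eef; python3 -m inch '[[[0,0,0],[-0.1123,0,0],1],[[0,0,0],[-0.09,0,0],1],[[0,0,0],[-0.06,0,0],1],[[0,0,0],[-0.03,0,0],1],[[0,0,0],[0,0,0.03],1],[[0,0,0],[0,0,0.05],1],[[0,0,0],[0,0,0.05],1],[[0,0,0],[0,0,0.03],1],[[0,0,0],[0,0,0],1],[[0,0,0],[0,0,0],1]]';python3 -c "
from h import *
delta(.494,-.305,.07)"
```

```text
eef_pos: [0.4774, -0.2203, 0.2065]
clock: 41.45
eef_pos: [0.4934, -0.3035, 0.1594]
tool_rot: [0.642, 0.767, -0.0, -0.001]
ft_force: [-0.6, 0.5, -1.5]
grip_width: 0.0553
grasp_force: 63.8
tool shift units [-0.0057  0.0017  0.2978] mm [  0.6  -1.5 -89.4]
yaw of tool y 10.11 tool z [-0.0021  0.0014 -1.    ] w 0.05527011901108568 41.45
```

```bash
python3 -m inch '[[[0,0,0],[0,0,0.03],1],[[0,0,0],[0,0,0.06],1],[[0,0,0],[0,0,0.06],1],[[0,0,0],[0,0,0.06],1],[[0,0,0],[0,0,0.04],1],[[0,0,0],[0,0,0.02],1],[[0,0,0],[0,0,0.006],1],[[0,0,0],[0,0,0],1],[[0,0,0],[0,0,0],1]]'|grep -E "eef|ft|rot"; python3 -m inch '[[[0,0,0],[0,0,0.005],1],[[0,0,0],[0,0,0],1]]'|grep -E "eef|ft";python3 -m inch '[[[0,0,0],[0,0,0.005],1],[[0,0,0],[0,0,0],1]]'|grep -E "eef|ft";python3 -m inch '[[[0,0,0],[0,0,0.005],1],[[0,0,0],[0,0,0],1]]'|grep -E "eef|ft"
```

```text
eef_pos: [0.4949, -0.3052, 0.0784]
tool_rot: [0.642, 0.766, 0.0, 0.001]
ft_force: [-0.5, -0.5, -1.0]
eef_pos: [0.4946, -0.3052, 0.0767]
ft_force: [-1.1, -0.2, -1.4]
eef_pos: [0.4942, -0.3049, 0.0746]
ft_force: [0.4, -0.3, -1.3]
eef_pos: [0.4939, -0.3048, 0.0727]
ft_force: [0.0, -0.2, -2.0]
```

```bash
python3 -m inch '[[[0,0,0],[0,0,0.005],1],[[0,0,0],[0,0,0],1]]'|grep -E "eef|ft";python3 -m inch '[[[0,0,0],[0,0,0.004],1],[[0,0,0],[0,0,0],1]]'|grep -E "eef|ft";python3 -m inch '[[[0,0,0],[0,0,0.004],1],[[0,0,0],[0,0,0],1]]'|grep -E "eef|ft"
```

```text
eef_pos: [0.4939, -0.3047, 0.0711]
ft_force: [-0.2, 0.4, -1.3]
eef_pos: [0.4941, -0.3048, 0.07]
ft_force: [0.5, -0.6, -1.6]
eef_pos: [0.4942, -0.3051, 0.0699]
ft_force: [-1.1, 0.5, 2.7]
```

```bash
python3 -m inch '[[[0,0,0],[0,0,0],0.2],[[0,0,0],[0,0,0],-0.2],[[0,0,0],[0,0,0],-1],[[0,0,0],[0,0,0],-1],[[0,0,0],[0,0,0],-1],[[0,0,0],[0,0,0],-1],[[0,0,0],[0,0,0],-1]]' | grep -E "eef|ft|wid"; python3 -m inch '[[[0,0,0],[0,0,-0.02],-1],[[0,0,0],[0,0,-0.06],-1],[[0,0,0],[0,0,-0.08],-1],[[0,0,0],[0,0,-0.1],-1],[[0,0,0],[0,0,-0.08],-1],[[0,0,0],[0,0,-0.04],-1],[[0,0,0],[0,0,0],-1],[[0,0,0],[0,0,0],-1]]' | grep eef; python3 -c "
from h import *
delta(.4302,.2,.087)"
```

```text
eef_pos: [0.4941, -0.3048, 0.0687]
ft_force: [1.0, 0.1, -0.4]
grip_width: 0.0854
eef_pos: [0.4945, -0.3051, 0.1839]
tool shift units [1.6957 0.082  0.3206] mm [-64.3 505.1 -96.9]
yaw of tool y 10.04 tool z [ 0.0018 -0.0011 -1.    ] w 0.08540383395530425 44.45
```

```bash
python3 -m inch '[[[0,0,0],[0.05,0.02,0],-1],[[0,0,0],[0.1,0.03,0],-1],[[0,0,0],[0.12,0.032,0],-1],[[0,0,0],[0.12,0,0],-1],[[0,0,0],[0.12,0,0],-1],[[0,0,0],[0.12,0,0],-1],[[0,0,0],[0.12,0,0],-1],[[0,0,0],[0.12,0,0],-1],[[0,0,0],[0.12,0,0],-1],[[0,0,0],[0.12,0,0],-1]]'>/dev/null; python3 -m inch '[[[0,0,0],[0.12,0,0],-1],[[0,0,0],[0.12,0,0],-1],[[0,0,0],[0.12,0,0],-1],[[0,0,0],[0.12,0,0],-1],[[0,0,0],[0.1,0,0],-1],[[0,0,0],[0.006,0,0.02],-1],[[0,0,0],[0,0,0],-1],[[0,0,0],[0,0,0],-1]]'; python3 -c "
from h import *
delta(.4302,.2,.087)"
```

```text
clock: 45.95
eef_pos: [0.4283, 0.1997, 0.1753]
tool_rot: [0.642, 0.766, -0.002, -0.001]
ft_force: [0.1, 0.4, -0.4]
grip_width: 0.085
grasp_force: 0.0
tool shift units [2.000e-04 7.400e-03 2.945e-01] mm [  1.9   0.3 -88.3]
yaw of tool y 10.08 tool z [-0.0034 -0.0021 -1.    ] w 0.08498896963737339 45.95
```

```bash
python3 -m inch '[[[0,0,0],[0,0.004,0.04],-1],[[0,0,0],[0,0,0.06],-1],[[0,0,0],[0,0,0.06],-1],[[0,0,0],[0,0,0.05],-1],[[0,0,0],[0,0,0.04],-1],[[0,0,0],[0,0,0.025],-1],[[0,0,0],[0,0,0.015],-1],[[0,0,0],[0,0,0],-1],[[0,0,0],[0,0,0],-1]]'; python3 -m inch '[[[0,0,0],[0,0,0],0],[[0,0,0],[0,0,0],0.4],[[0,0,0],[0,0,0],0.6],[[0,0,0],[0,0,0],0.8],[[0,0,0],[0,0,0],1],[[0,0,0],[0,0,0],1],[[0,0,0],[0,0,0],1],[[0,0,0],[0,0,0],1],[[0,0,0],[0,0,0],1],[[0,0,0],[0,0,0],1]]'; python3 -m inch '[[[0,0,0],[0,0,-0.01],1],[[0,0,0],[0,0,-0.02],1],[[0,0,0],[0,0,-0.04],1],[[0,0,0],[0,0,-0.06],1],[[0,0,0],[0,0,-0.07],1],[[0,0,0],[0,0,-0.07],1],[[0,0,0],[0,0,-0.07],1],[[0,0,0],[0,0,-0.05],1],[[0,0,0],[0,0,-0.02],1],[[0,0,0],[0,0,0],1]]';python3 -c "
from h import *
delta(.4975,-.395,.09)"
```

```text
clock: 46.7
eef_pos: [0.4311, 0.2002, 0.0903]
tool_rot: [0.643, 0.766, 0.0, 0.0]
ft_force: [0.2, -0.1, 0.5]
grip_width: 0.085
grasp_force: 0.0
clock: 47.53
eef_pos: [0.4308, 0.2008, 0.0904]
tool_rot: [0.642, 0.766, 0.0, 0.0]
ft_force: [-1.4, 0.6, 5.6]
grip_width: 0.0183
grasp_force: 58.5
clock: 48.37
eef_pos: [0.4317, 0.2011, 0.2145]
tool_rot: [0.643, 0.766, 0.001, 0.001]
ft_force: [0.7, -0.0, -1.6]
grip_width: 0.0186
grasp_force: 58.7
tool shift units [-1.995  -0.1317  0.413 ] mm [  65.8 -596.1 -124.5]
yaw of tool y 10.04 tool z [ 0.003   0.0013 -1.    ] w 0.018597341868078356 48.3667
```

```bash
python3 -m inch '[[[0,0,0],[-0.03,0,0],1],[[0,0,0],[-0.06,-0.01,0],1],[[0,0,0],[-0.09,-0.02,0],1],[[0,0,0],[-0.1168,-0.02,0],1],[[0,0,0],[-0.1168,-0.02,0],1],[[0,0,0],[-0.1168,-0.02,0],1],[[0,0,0],[-0.1168,-0.02,0],1],[[0,0,0],[-0.1168,-0.02,0],1],[[0,0,0],[-0.1168,0,0],1],[[0,0,0],[-0.1168,0,0],1]]'>/dev/null; python3 -m inch '[[[0,0,0],[-0.1168,0,0],1],[[0,0,0],[-0.1168,0,0],1],[[0,0,0],[-0.1168,0,0],1],[[0,0,0],[-0.1168,0,0],1],[[0,0,0],[-0.1168,0,0],1],[[0,0,0],[-0.1168,0,0],1],[[0,0,0],[-0.1168,0,0],1],[[0,0,0],[-0.09,0,0],1],[[0,0,0],[-0.06,0,0],1],[[0,0,0],[-0.03,0,0],1]]'>/dev/null; python3 -m inch '[[[0,0,0],[0,0,0.03],1],[[0,0,0],[0,0,0.06],1],[[0,0,0],[0,0,0.08],1],[[0,0,0],[0,0,0.08],1],[[0,0,0],[0,0,0.05],1],[[0,0,0],[0,0,0.03],1],[[0,0,0],[0,0,0],1],[[0,0,0],[0,0,0],1]]';python3 -c "
from h import *
delta(.4975,-.395,.092)"
```

```text
clock: 50.7
eef_pos: [0.4964, -0.3944, 0.1136]
tool_rot: [0.642, 0.767, 0.0, -0.001]
ft_force: [1.1, -0.6, -0.7]
grip_width: 0.0185
grasp_force: 58.8
tool shift units [-0.0026  0.0033  0.072 ] mm [  1.1  -0.6 -21.6]
yaw of tool y 10.1 tool z [-0.0011  0.0011 -1.    ] w 0.018519857093373768 50.7
```

```bash
python3 -m inch '[[[0,0,0],[0,0.002,0.03],1],[[0,0,0],[0,0,0.02],1],[[0,0,0],[0,0,0.006],1],[[0,0,0],[0,0,0],1],[[0,0,0],[0,0,0],1]]'|grep -E "eef|ft|rot"; python3 -m inch '[[[0,0,0],[0,0,0.005],1],[[0,0,0],[0,0,0],1]]'|grep -E "eef|ft";python3 -m inch '[[[0,0,0],[0,0,0.005],1],[[0,0,0],[0,0,0],1]]'|grep -E "eef|ft"
```

```text
eef_pos: [0.4974, -0.3955, 0.0973]
tool_rot: [0.642, 0.766, 0.0, 0.0]
ft_force: [0.2, 0.1, 0.0]
eef_pos: [0.4974, -0.3956, 0.0958]
ft_force: [-1.2, -0.1, -1.0]
eef_pos: [0.4972, -0.3954, 0.0941]
ft_force: [-0.1, 0.4, -2.1]
```

```bash
python3 -m inch '[[[0,0,0],[0,0,0.004],1],[[0,0,0],[0,0,0],1]]'|grep -E "eef|ft"; python3 -m inch '[[[0,0,0],[0,0,0.003],1],[[0,0,0],[0,0,0],1]]'|grep -E "eef|ft"
```

```text
eef_pos: [0.4972, -0.3954, 0.0928]
ft_force: [-1.0, -0.2, -1.8]
eef_pos: [0.4973, -0.3954, 0.0919]
ft_force: [-0.1, -0.3, -1.7]
```

```bash
python3 -m inch '[[[0,0,0],[0,0,0.003],1],[[0,0,0],[0,0,0],1]]'|grep -E "eef|ft"; python3 -m inch '[[[0,0,0],[0,0,0.003],1],[[0,0,0],[0,0,0],1]]'|grep -E "eef|ft"
```

```text
eef_pos: [0.4974, -0.3956, 0.0916]
ft_force: [-0.3, 0.7, 0.6]
eef_pos: [0.4975, -0.3959, 0.0915]
ft_force: [-1.8, -0.4, 4.8]
```

```bash
python3 -m inch '[[[0,0,0],[0,0,0],0.6],[[0,0,0],[0,0,0],0],[[0,0,0],[0,0,0],-1],[[0,0,0],[0,0,0],-1],[[0,0,0],[0,0,0],-1],[[0,0,0],[0,0,0],-1],[[0,0,0],[0,0,0],-1],[[0,0,0],[0,0,0],-1]]' | grep -E "eef|ft|wid"; python3 -m inch '[[[0,0,0],[0,0,-0.02],-1],[[0,0,0],[0,0,-0.06],-1],[[0,0,0],[0,0,-0.08],-1],[[0,0,0],[0,0,-0.1],-1],[[0,0,0],[0,0,-0.08],-1],[[0,0,0],[0,0,-0.06],-1],[[0,0,0],[0,0,0],-1],[[0,0,0],[0,0,0],-1]]' | grep eef; python3 -c "
from h import *
delta(.4334,.3604,.129)"
```

```text
eef_pos: [0.4973, -0.3954, 0.0901]
ft_force: [-0.9, -0.7, 0.1]
grip_width: 0.0854
eef_pos: [0.4981, -0.396, 0.2121]
tool shift units [2.521  0.2268 0.2705] mm [-64.7 756.4 -83.1]
yaw of tool y 10.05 tool z [ 0.003  -0.0023 -1.    ] w 0.08538647735543343 53.45
```

```bash
python3 -m inch '[[[0,0,0],[0.05,0.01,0],-1],[[0,0,0],[0.1,0.01,0],-1],[[0,0,0],[0.1234,0.01,0],-1],[[0,0,0],[0.1234,0.01,0],-1],[[0,0,0],[0.1234,0.01,0],-1],[[0,0,0],[0.1234,0.01,0],-1],[[0,0,0],[0.1234,0.01,0],-1],[[0,0,0],[0.1234,0.01,0],-1],[[0,0,0],[0.1234,0.01,0],-1],[[0,0,0],[0.1234,0.01,0],-1]]'>/dev/null; python3 -m inch '[[[0,0,0],[0.1234,0.01,0],-1],[[0,0,0],[0.1234,0.01,0],-1],[[0,0,0],[0.1234,0.01,0],-1],[[0,0,0],[0.1234,0.01,0],-1],[[0,0,0],[0.1234,0.01,0],-1],[[0,0,0],[0.1234,0.01,0],-1],[[0,0,0],[0.1234,0.01,0],-1],[[0,0,0],[0.1234,0.01,0],-1],[[0,0,0],[0.1234,0.01,0],-1],[[0,0,0],[0.1234,0.01,0],-1]]'>/dev/null; python3 -m inch '[[[0,0,0],[0.1,0.015,0],-1],[[0,0,0],[0.05,0.012,0],-1],[[0,0,0],[0,0,0],-1],[[0,0,0],[0,0,0],-1]]'; python3 -c "
from h import *
delta(.4334,.3604,.129)"
```

```text
clock: 55.45
eef_pos: [0.4314, 0.3611, 0.2084]
tool_rot: [0.642, 0.767, -0.002, -0.0]
ft_force: [-0.7, -0.2, 0.2]
grip_width: 0.0854
grasp_force: 0.0
tool shift units [-0.003   0.007   0.2645] mm [  2.   -0.7 -79.4]
yaw of tool y 10.14 tool z [-0.0026 -0.0027 -1.    ] w 0.0854029226658724 55.45
```

```bash
python3 -m inch '[[[0,0,0],[-0.001,0.004,0.05],-1],[[0,0,0],[0,0,0.06],-1],[[0,0,0],[0,0,0.06],-1],[[0,0,0],[0,0,0.05],-1],[[0,0,0],[0,0,0.03],-1],[[0,0,0],[0,0,0.012],-1],[[0,0,0],[0,0,0],-1],[[0,0,0],[0,0,0],-1]]'; python3 -m inch '[[[0,0,0],[0,0,0],0],[[0,0,0],[0,0,0],0.3],[[0,0,0],[0,0,0],0.6],[[0,0,0],[0,0,0],1],[[0,0,0],[0,0,0],1],[[0,0,0],[0,0,0],1],[[0,0,0],[0,0,0],1],[[0,0,0],[0,0,0],1],[[0,0,0],[0,0,0],1],[[0,0,0],[0,0,0],1]]'; python3 -m inch '[[[0,0,0],[0,0,-0.01],1],[[0,0,0],[0,0,-0.02],1],[[0,0,0],[0,0,-0.03],1],[[0,0,0],[0,0,-0.05],1],[[0,0,0],[0,0,-0.06],1],[[0,0,0],[0,0,-0.06],1],[[0,0,0],[0,0,-0.06],1],[[0,0,0],[0,0,-0.03],1],[[0,0,0],[0,0,0],1],[[0,0,0],[0,0,0],1]]';python3 -c "
from h import *
delta(.483,-.2175,.13)"
```

```text
clock: 56.12
eef_pos: [0.4341, 0.3608, 0.1323]
tool_rot: [0.643, 0.766, 0.0, 0.0]
ft_force: [-0.7, -0.7, -0.0]
grip_width: 0.0853
grasp_force: 0.0
clock: 56.95
eef_pos: [0.4338, 0.3615, 0.1326]
tool_rot: [0.642, 0.766, 0.001, -0.0]
ft_force: [-1.8, -0.3, 6.6]
grip_width: 0.0345
grasp_force: 59.8
clock: 57.78
eef_pos: [0.4338, 0.3612, 0.2277]
tool_rot: [0.643, 0.766, 0.0, 0.0]
ft_force: [0.0, -0.2, -4.4]
grip_width: 0.0344
grasp_force: 60.5
tool shift units [-1.9281 -0.1751  0.3251] mm [  49.2 -578.7  -97.7]
yaw of tool y 10.04 tool z [ 4.e-04  3.e-04 -1.e+00] w 0.03444218138740127 57.7833
```

```bash
python3 -m inch '[[[0,0,0],[-0.03,-0.005,0],1],[[0,0,0],[-0.06,-0.01,0],1],[[0,0,0],[-0.09,-0.01,0],1],[[0,0,0],[-0.112,-0.01,0],1],[[0,0,0],[-0.112,-0.01,0],1],[[0,0,0],[-0.112,-0.01,0],1],[[0,0,0],[-0.112,-0.01,0],1],[[0,0,0],[-0.112,-0.01,0],1],[[0,0,0],[-0.112,-0.01,0],1],[[0,0,0],[-0.112,-0.01,0],1]]'>/dev/null; python3 -m inch '[[[0,0,0],[-0.112,-0.01,0],1],[[0,0,0],[-0.112,-0.01,0],1],[[0,0,0],[-0.112,-0.01,0],1],[[0,0,0],[-0.112,-0.01,0],1],[[0,0,0],[-0.112,-0.01,0],1],[[0,0,0],[-0.112,-0.01,0],1],[[0,0,0],[-0.112,-0.01,0],1],[[0,0,0],[-0.09,-0.01,0],1],[[0,0,0],[-0.06,0,0],1],[[0,0,0],[-0.03,0,0],1]]'>/dev/null; python3 -m inch '[[[0,0,0],[0,0,0.03],1],[[0,0,0],[0,0,0.05],1],[[0,0,0],[0,0,0.06],1],[[0,0,0],[0,0,0.06],1],[[0,0,0],[0,0,0.04],1],[[0,0,0],[0,0,0.02],1],[[0,0,0],[0,0,0],1],[[0,0,0],[0,0,0],1]]';python3 -c "
from h import *
delta(.483,-.2175,.1336)"
```

```text
clock: 60.12
eef_pos: [0.4825, -0.2165, 0.1494]
tool_rot: [0.642, 0.767, -0.0, -0.001]
ft_force: [0.0, -0.7, -3.5]
grip_width: 0.0344
grasp_force: 60.4
tool shift units [-0.0035  0.0011  0.0525] mm [  0.5  -1.  -15.8]
yaw of tool y 10.11 tool z [-1.1e-03  8.0e-04 -1.0e+00] w 0.0343820841748678 60.1167
```

```bash
python3 -m inch '[[[0,0,0],[0,0,0.02],1],[[0,0,0],[0,0,0.015],1],[[0,0,0],[0,0,0],1],[[0,0,0],[0,0,0],1]]'|grep -E "eef|ft|rot"; python3 -m inch '[[[0,0,0],[0,0,0.005],1],[[0,0,0],[0,0,0],1]]'|grep -E "eef|ft";python3 -m inch '[[[0,0,0],[0,0,0.005],1],[[0,0,0],[0,0,0],1]]'|grep -E "eef|ft";python3 -m inch '[[[0,0,0],[0,0,0.004],1],[[0,0,0],[0,0,0],1]]'|grep -E "eef|ft"
```

```text
eef_pos: [0.4827, -0.2175, 0.1392]
tool_rot: [0.642, 0.766, -0.0, -0.0]
ft_force: [0.2, 0.4, -4.8]
eef_pos: [0.483, -0.2176, 0.1378]
ft_force: [0.3, 1.2, -4.8]
eef_pos: [0.4828, -0.2176, 0.1361]
ft_force: [-0.2, -0.7, -3.9]
eef_pos: [0.4828, -0.2175, 0.1348]
ft_force: [0.1, -0.1, -4.4]
```

```bash
python3 -m inch '[[[0,0,0],[0,0,0.003],1],[[0,0,0],[0,0,0],1]]'|grep -E "eef|ft";python3 -m inch '[[[0,0,0],[0,0,0.003],1],[[0,0,0],[0,0,0],1]]'|grep -E "eef|ft"
```

```text
eef_pos: [0.4828, -0.2175, 0.1339]
ft_force: [0.1, 0.2, -3.4]
eef_pos: [0.4829, -0.2177, 0.1337]
ft_force: [-2.2, 0.1, -0.8]
```

```bash
python3 -m inch '[[[0,0,0],[0,0,0.002],1],[[0,0,0],[0,0,0],0.5],[[0,0,0],[0,0,0],0],[[0,0,0],[0,0,0],-1],[[0,0,0],[0,0,0],-1],[[0,0,0],[0,0,0],-1],[[0,0,0],[0,0,0],-1],[[0,0,0],[0,0,0],-1],[[0,0,0],[0,0,0],-1]]' | grep -E "eef|ft|wid"; python3 -m inch '[[[0,0,0],[0,0,-0.02],-1],[[0,0,0],[0,0,-0.06],-1],[[0,0,0],[0,0,-0.08],-1],[[0,0,0],[0,0,-0.1],-1],[[0,0,0],[0,0,-0.08],-1],[[0,0,0],[0,0,-0.02],-1],[[0,0,0],[0,0,0],-1],[[0,0,0],[0,0,0],-1]]' | grep eef;  python3 - <<'E'
from h import *
import cv2
s=cam("scene")["img"];t=cam("top")["img"]
a=cv2.resize(s[150:300,190:450,::-1],(780,450),interpolation=cv2.INTER_CUBIC)
cv2.imwrite("pics/fin.png",a)
E
```

```text
eef_pos: [0.4829, -0.2176, 0.1326]
ft_force: [-0.1, 0.2, 0.5]
grip_width: 0.0853
eef_pos: [0.4828, -0.2175, 0.2403]
```

View pics/fin.png

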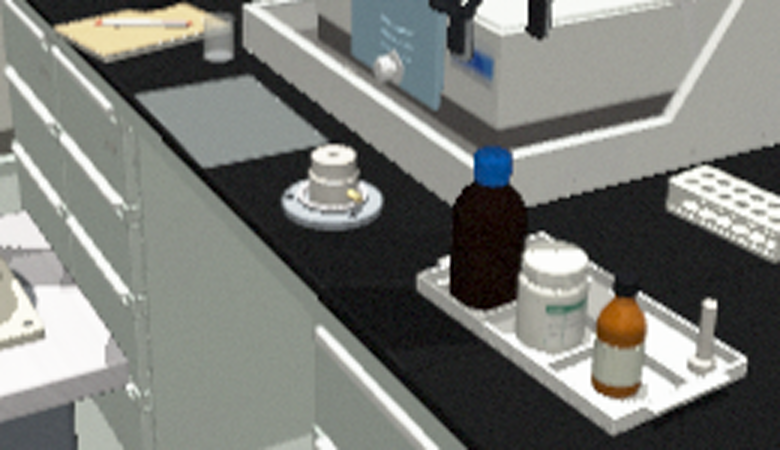

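The picture shows the three upright in their compartments (amber 488,230; jar 553,300; small bottle 620,345). The die is in the ring (333,180), the beaker is undisturbed (218,38), and the gripper is clear.

```bash
python3 -c "
from workcell import workorder
print(workorder.job_done())"
```

```text
the job is handed in; nothing more can be done
None
```

The job is handed in, with no verdict returned: the last picture shows the die in the centring ring, the amber bottle, jar and small bottle upright in their own compartments, the beaker in place and the gripper clear, at about 62 s of the 152 s.

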